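# Count along the display rack and slot the game box into the third gap

## Task

Starting at the end of the wooden divider rack where the tall turned post stands, run a fingertip along the top of the rack's back rail and count the gaps, full or empty: touch the rail over the first, the second and then the third gap, and no farther along. Then push the small wooden game box that lies on the table in front of the rack into that third gap, straight in until it is fully home against the back board. Only push it with the fingers, never lift it or tip it, leave everything else where it stands, and finish clear of it all.

Things in the scene. Friction and masses are not known exactly. Their poses are not given: they have to be found in the camera images.
- rack: fixed wooden divider rack, 380 mm long (y), x from -35 to +43 mm. Origin: mid-length, on the table; x points from open front to back board, away from the robot. Six gaps a to f from the +y end to the -y end, centres at y = +155, +93, +31, -31, -93, -155 mm, each 54 mm clear, floored by the table, between dividers 8 mm thick, 36 mm tall. Flat-topped rail on the back board, top 80 mm up
- back (a point): point at mid-length of the back board's front face, on the table, at x = +27 mm in the rack's frame; the dividers run 62 mm from this face towards the robot, so the gaps are 62 mm deep, open in front and above
- rail_a: section of the rail over gap a, 54 mm long along the rack's y (8 mm plain pieces lie between sections, all flush), 20 mm wide (x), 14 mm tall, its top 80 mm above the table; origin at the centre of its top face, at y = 155 mm in the rack's frame; axes as the rack's
- rail_b: section of the rail over gap b, 54 mm long along the rack's y (8 mm plain pieces lie between sections, all flush), 20 mm wide (x), 14 mm tall, its top 80 mm above the table; origin at the centre of its top face, at y = 93 mm in the rack's frame; axes as the rack's
- rail_c: section of the rail over gap c, 54 mm long along the rack's y (8 mm plain pieces lie between sections, all flush), 20 mm wide (x), 14 mm tall, its top 80 mm above the table; origin at the centre of its top face, at y = 31 mm in the rack's frame; axes as the rack's
- rail_d: section of the rail over gap d, 54 mm long along the rack's y (8 mm plain pieces lie between sections, all flush), 20 mm wide (x), 14 mm tall, its top 80 mm above the table; origin at the centre of its top face, at y = -31 mm in the rack's frame; axes as the rack's
- rail_e: section of the rail over gap e, 54 mm long along the rack's y (8 mm plain pieces lie between sections, all flush), 20 mm wide (x), 14 mm tall, its top 80 mm above the table; origin at the centre of its top face, at y = -93 mm in the rack's frame; axes as the rack's
- rail_f: section of the rail over gap f, 54 mm long along the rack's y (8 mm plain pieces lie between sections, all flush), 20 mm wide (x), 14 mm tall, its top 80 mm above the table; origin at the centre of its top face, at y = -155 mm in the rack's frame; axes as the rack's
- finial: tall turned wooden post, 26 mm across, with a 34 mm round head, 115 mm tall, fixed at one end of the rack, at x = +25 mm and y = +205 or -205 mm in the rack's frame; gaps are counted from this end (a, b, c if it stands at +y; f, e, d if at -y). Origin: centre of its foot
- stub: low square wooden post, 26 x 26 x 40 mm, fixed at the other end of the rack, at x = +25 mm. Origin: centre of its foot
- game_box: the box to push: closed dark wooden box, lighter lid, 72 mm long (its x), 44 mm wide (y), 30 mm tall, 100 to 210 g, loose on the table before the rack, its x within 25 degrees of the rack's x, clear of the dividers. It slides when pushed low. Origin: centre of its underside. Home in a gap it still stands 10 mm out of the dividers, origin at x = -9 mm in the rack's frame
- tin: bystander: steel tin standing in gap b, 40 mm across, 45 mm tall; origin under its centre
- pot: bystander: terracotta pot standing in gap e, 42 mm across, 40 mm tall; origin under its centre
- gourd: bystander: round dark gourd-shaped cup, 80 mm across, 82 mm tall, left of the work; origin under its centre
- figure: bystander: slim dark carved figure, 44 mm across, 106 mm tall, right of the work; origin under its centre
- carton: bystander: cardboard carton 50 x 110 x 60 mm behind the rack; origin under its centre
- jar: bystander: glass jar 60 mm across, 70 mm tall behind the rack; origin under its centre
- bowl: bystander: terracotta bowl 90 mm across, 35 mm tall, near the robot on the left; origin under its centre

How it is judged:
By the outcome, as a careful person would: the job done as asked, in the order asked, and still so for the second after the job is handed in, with the robot touching nothing.
It also fails if it takes over 61 s, if anything falls off the work surface, if the arm or the gripper's body presses on something with over 40 N, if the wrist force passes 120 N, or if a joint passes its speed limit or range.

## Robot

A 6-joint arm with a two-finger parallel gripper is mounted at the origin on the work surface. World frame = base frame: x ahead of the robot, y to its left, z up, the work surface at z = 0. Lengths are in m, angles in rad, forces in N, time in s.
With the tool pointing down it reaches from about 0.3 to 0.95 m from the base axis. Payload 3.1 kg.
Tool frame: the origin (TCP) lies at the very end of the fingers, on their centre line; the grasp point (between the pads) lies 19 mm behind it; z points along the fingers, y is the direction in which the jaws open and shut (so a half turn about z gives the same grasp; the last joint's range is limited). The gripper opens to 85 mm and grips with 20 to 120 N. Pads are 22 mm wide; open, the fingers measure 114 mm over their backs; the gripper's body (76 mm by 85 mm) begins 54 mm behind the grasp point. The pads swing forward as they close: fully open they stand 13 mm farther back than shut.
Start: joints at [-1.298, 0.308, 1.634, -0, 1.2, -0.07], TCP at [0.21, -0.589, 0.191] pointing down, gripper open.
Joint ranges: [-3.06, 3.06], [-0.79, 1.96], [0.05, 2.63], [-1.19, 4.34], [0.05, 2.64], [-2.94, 2.94]. Speed limits (rad/s): [2.79, 2.79, 3.14, 3.14, 3.14, 3.14].

## Interface

Orientations are given as a unit quaternion [x, y, z, w].
In Python, from plant import get_state, get_image, close_job, regions_of gives the robot as it stands. The module is installed in compiled form; this text tells all that it offers.
- The arm moves only by the tool jog_arm, never from a script. Its argument "moves" is one flat list of numbers, 7 for each row, row after row: the shift along the tool's x, y, z in m, then the turn, a rotation vector about the tool's x, y, z in rad, then the opening, from -1 (shut) to 1 (fully open). A call has 1 to 20 rows; each row is the pose to reach, as a shift and turn from the pose measured when the call began, along the tool's axes at that moment; what a row does not reach only later rows make up. A row lasts 1/12 s, in which the tool goes at most 41.7 mm and 7.16 degrees, less where a joint would pass 70% of its speed; a pose out of reach is approached as far as the arm can. A call with a gripper value outside its range is refused whole. The fingers move at their own pace and stop on an object; "squeeze" is the grip in N (left out, the last holds). Time passes only in rows, so rows that repeat a pose let the fingers close. It gives the time, the measured TCP pose, the force and the opening at its end, in the units of the state.
- get_state(): the state, without advancing time (a new reading comes with each control period).
- get_image(name): name is "side" or "top" or "wrist"; returns a dict with "image" (400x640x3 uint8, blue, green, red), "z_map" (400x640 float32, m along the optical axis (not along the pixel's ray), 0 where there is no reading), "fov_y" (degrees; the focal length in pixels is half the picture's height over the tangent of half this angle, whatever the lens; pixels are square), "cx", "cy" (the principal point, pixels), "origin" and "rotation" of the camera in the world; the wrist camera has in their place "mount" (4x4, takes a point from camera to tool coordinates, whose origin is the TCP and whose axes are the flange's). Camera axes: x right, y up, looking along -z (the intrinsics and any distortion apply to the point x, -y, -z); pixel columns grow to the right and rows downward; lengths in m; the calibration is good to about 2 mm. A picture is of the moment at which its call begins: read the wrist's pose just before it.
- close_job(): hands the job in, once; it reports no verdict.
Trained networks look in the newest picture that a camera, given by its name, has taken for a name from the list of things; names that differ only in an ending like _2 or _b are one class to them, and where a whole thing is asked for, a point or a joint stands for the part that bears it (a point fixed in the world has none). Each returns a list of dicts, best first, with "score" (0 to 1); they miss things now and then, are a little off and sometimes report something else, mostly with a low value. They report only what shows in the picture. A call takes as long as a camera call.
- regions_of(camera, query): "region" (400x640 bool, what is visible of it) and "rect" ([left, top, width, height] in pixels, round what is visible of it).
The state is a dict: "clock": time; "joint_pos": joint angles; "joint_vel": joint speeds; "tau": joint torques, N m; "eef_pos": TCP position; "tcp_rot": TCP orientation; "force": force on the tool from outside, world axes, zero at the start; "torque": the same for the moment, N m; "opening": finger opening in m.
Only numpy, scipy, OpenCV 4.12 (cv2) and the standard library are available. Lean on these libraries where they do the work, as an engineer would, in place of code of your own. Each camera call takes 0.05 s, during which the arm holds its last target.

## Working session

There is one attempt and no reset: what is moved stays moved. The work goes in short steps, Python scripts to look and compute and a tool call to move; the robot and the scene stay as the last step left them, time stands still between calls to the robot, and variables do not carry over. Pictures are saved under pics/ and viewed, and the job is handed in when it is done.

Besides the shell and the picture viewer there is one more tool, called after "Request:" in YAML: its name, and indented under it one key for each argument. jog_arm: Moves the arm, as the interface text tells. Its arguments: {"type":"object","properties":{"moves":{"type":"array"},"squeeze":{"type":"number"}},"required":["moves"]}

```bash
mkdir -p pics
cat > h.py <<'E'
import numpy as np, cv2, pickle
from plant import get_state, get_image, close_job, regions_of
def f(im): return 200/np.tan(np.radians(im['fov_y'])/2)
def cloud(im,R=None,o=None):
    z=im['z_map']; F=f(im); v,u=np.mgrid[0:400,0:640]
    c=np.stack([(u-im['cx'])/F*z,-(v-im['cy'])/F*z,-z],-1)
    return c@np.array(im['rotation']).T+np.array(im['origin'])
def proj(im,P):
    c=(np.asarray(P)-np.array(im['origin']))@np.array(im['rotation']); F=f(im)
    return np.stack([im['cx']+F*c[...,0]/-c[...,2], im['cy']-F*c[...,1]/-c[...,2]],-1)
E
python3 - <<'E'
from h import *
print(get_state())
for n in ('top','side','wrist'):
    im=get_image(n); cv2.imwrite(f'pics/{n}0.png',im['image']); pickle.dump(im,open(n+'.pkl','wb'))
    print(n,{k:v for k,v in im.items() if k not in('image','z_map')})
E
```

```text
{'clock': 0.0, 'joint_pos': array([-1.29767383e+00,  3.08989562e-01,  1.63518215e+00,  1.15676497e-05,
        1.19974191e+00, -6.97524635e-02]), 'joint_vel': array([ 0.00087046,  0.00039043, -0.00050496,  0.00163573,  0.00204867,
        0.00175735]), 'tau': array([-7.82601765e-04, -4.15261853e+01, -2.76665962e+01, -2.52263198e-04,
        1.02153956e-02, -4.80131902e-06]), 'eef_pos': array([ 0.20982017, -0.58774851,  0.19025893]), 'tcp_rot': array([ 9.85340248e-01,  1.70596744e-01, -1.12440771e-04, -1.15503774e-03]), 'force': array([-0.56146169,  0.415855  ,  0.49569867]), 'torque': array([-0.014442  ,  0.02916513, -0.00340741]), 'opening': 0.0856550284478232}
top {'fov_y': 54.857708193967035, 'cx': 313.3002414559872, 'cy': 202.81532328851983, 'origin': array([0.448629  , 0.00207545, 0.95925536]), 'rotation': array([-0.02129964,  0.02485281,  0.70691039, -0.70654537])}
side {'fov_y': 45.4459136879345, 'cx': 321.8298257532821, 'cy': 201.06548982426327, 'origin': array([-0.15775897,  0.7297779 ,  0.7041268 ]), 'rotation': array([-0.18617096,  0.45112271,  0.81518739, -0.31192658])}
wrist {'fov_y': 58.502112312366926, 'cx': 318.2944567353271, 'cy': 198.79818096569463, 'mount': array([[-2.33506637e-04,  9.60167681e-01,  2.79424353e-01,
         7.24671510e-02],
       [ 9.99999871e-01,  3.50431076e-04, -3.68493247e-04,
        -1.07136675e-03],
       [-4.51734284e-04,  2.79424231e-01, -9.60167639e-01,
        -1.81214165e-01],
       [ 0.00000000e+00,  0.00000000e+00,  0.00000000e+00,
         1.00000000e+00]])}
```

View pics/top0.png

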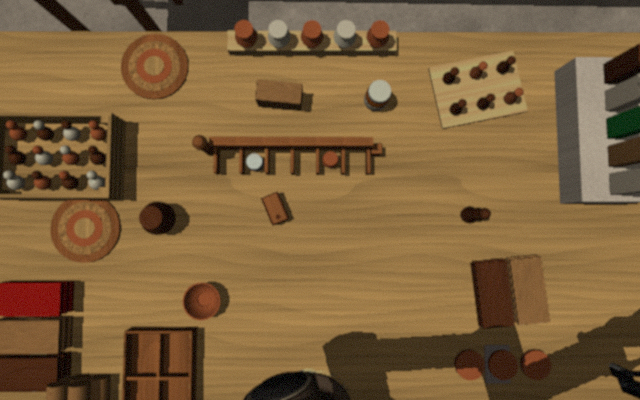

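View pics/side0.png

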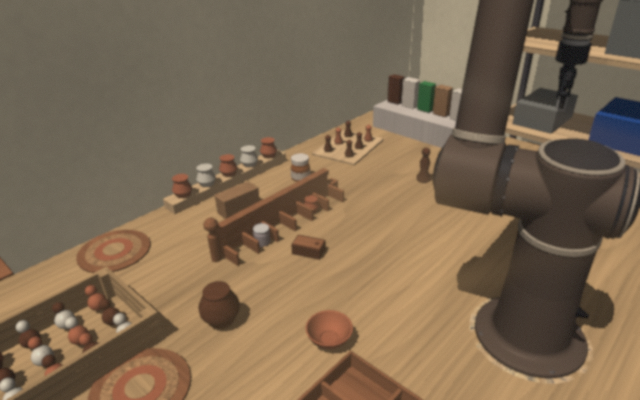

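```bash
sed -i 's/^def f(im)/from scipy.spatial.transform import Rotation as Rn\ndef f(im)/; s/np.array(im\[.rotation.\])/Rn.from_quat(im["rotation"]).as_matrix()/' h.py
python3 - <<'E'
from h import *
im=get_image('top'); pickle.dump(im,open('top.pkl','wb')); C=cloud(im)
out={}
for q in ['rack','finial','stub','game_box','tin','pot','gourd','figure','carton','jar','bowl']:
    r=regions_of('top',q)
    out[q]=r
    for d in r[:2]:
        m=d['region']&(im['z_map']>0); P=C[m]
        print(q,round(d['score'],2),d['rect'],m.sum(),np.median(P,0).round(3) if len(P) else None,np.percentile(P,2,axis=0).round(3),np.percentile(P,98,axis=0).round(3))
pickle.dump(out,open('reg.pkl','wb'))
E
```

```text
rack 0.82 [209.3, 135.3, 165.2, 40.0] 2686 [0.645 0.061 0.077] [ 0.588 -0.136  0.007] [0.661 0.234 0.083]
rack 0.7 [460.2, 206.4, 29.8, 14.1] 367 [ 0.482 -0.379  0.061] [ 0.464 -0.396  0.01 ] [ 0.5   -0.368  0.106]
finial 0.81 [190.6, 135.8, 23.7, 18.5] 318 [0.639 0.25  0.104] [ 0.628  0.238 -0.001] [0.685 0.3   0.115]
finial 0.17 [184.0, 279.3, 35.5, 37.5] 1096 [0.274 0.267 0.017] [0.237 0.223 0.003] [0.316 0.301 0.036]
stub 0.7 [374.7, 143.7, 7.4, 10.8] 90 [ 0.639 -0.154  0.039] [ 0.629 -0.164  0.025] [ 0.652 -0.144  0.043]
game_box 0.86 [263.3, 190.8, 28.0, 33.1] 553 [0.497 0.09  0.03 ] [0.463 0.063 0.015] [0.533 0.119 0.034]
tin 0.54 [249.0, 151.3, 16.7, 22.4] 248 [0.607 0.137 0.044] [0.591 0.12  0.007] [0.626 0.156 0.048]
pot 0.74 [321.6, 135.2, 20.5, 10.7] 191 [ 0.65  -0.046  0.08 ] [ 0.641 -0.069 -0.001] [ 0.68  -0.02   0.083]
pot 0.72 [322.3, 150.9, 16.7, 19.2] 217 [ 0.615 -0.043  0.039] [ 0.599 -0.061  0.019] [ 0.633 -0.026  0.043]
gourd 0.61 [138.8, 201.8, 34.8, 34.0] 936 [0.474 0.355 0.073] [0.44  0.33  0.038] [0.51  0.392 0.085]
figure 0.57 [461.4, 205.0, 30.9, 15.0] 402 [ 0.482 -0.379  0.058] [ 0.465 -0.423 -0.   ] [ 0.502 -0.368  0.106]
carton 0.66 [256.5, 76.1, 46.2, 34.9] 1354 [0.767 0.08  0.059] [ 0.746  0.025 -0.001] [0.821 0.136 0.063]
jar 0.85 [365.0, 79.5, 23.9, 29.2] 639 [ 0.764 -0.155  0.068] [ 0.744 -0.183  0.007] [ 0.795 -0.131  0.073]
bowl 0.59 [181.8, 279.9, 37.2, 38.8] 1192 [0.274 0.269 0.016] [ 0.235  0.223 -0.001] [0.319 0.305 0.036]
```

The top picture shows the finial at the left end (about pixel 200,143), which is the rack's +y end. Counting from there gives gaps a, b (tin at 255,162) and c. The box is at 275,208, turned slightly. Next I fit the poses precisely.

```bash
cat > fit.py <<'E'
from h import *
def fit(im,reg,verbose=1):
    C=cloud(im)
    m=(C[...,2]>0.070)&(C[...,2]<0.09)&(C[...,0]>0.56)&(C[...,0]<0.71)&(C[...,1]>-0.2)&(C[...,1]<0.3)
    m=m.astype(np.uint8); n,l,s,c=cv2.connectedComponentsWithStats(m)
    k=1+np.argmax(s[1:,4]); P=C[l==k]
    # exclude finial zone handled by height
    rect=cv2.minAreaRect((P[:,:2]*1000).astype(np.float32)); print('rail rect',rect,'n',len(P),'z',np.median(P[:,2]))
    ctr=P[:,:2].mean(0); u,s_,vt=np.linalg.svd(P[:,:2]-ctr); d=vt[0]; d=d*np.sign(d[1])
    yaw=np.arctan2(-d[0],d[1]); t=(P[:,:2]-ctr)@d; 
    print('rail yaw deg',np.degrees(yaw),'ctr',ctr,'ends',t.min(),t.max(),'len',t.max()-t.min())
    return P
def box(im,center,r=0.06):
    C=cloud(im); m=(C[...,2]>0.022)&(C[...,2]<0.045)&(np.hypot(C[...,0]-center[0],C[...,1]-center[1])<r)
    P=C[m]; rect=cv2.minAreaRect((P[:,:2]*1000).astype(np.float32)); print('box',rect,len(P),np.median(P[:,2]), P[:,:2].mean(0))
    return P
if __name__=='__main__':
    im=pickle.load(open('top.pkl','rb')); fit(im,None); box(im,(0.497,0.09))
    a=cv2.resize(im['image'][100:240,170:410],None,fx=3.3,fy=3.3,interpolation=cv2.INTER_CUBIC); cv2.imwrite('pics/crop0.png',a)
E
python3 fit.py
```

```text
rail rect ((650.9483032226562, 51.21147155761719), (383.61224365234375, 21.72736358642578), 89.77391815185547) n 1569 z 0.07974962421408671
rail yaw deg -0.2606372260766772 ctr [0.65009003 0.05449621] ends -0.19509014449061826 0.18852356960933522 len 0.3836137140999535
box ((497.86334228515625, 91.19602966308594), (71.93050384521484, 44.230064392089844), 23.024232864379883) 546 0.03023307007289483 [0.4975434  0.09086865]
```

```bash
python3 -c "
from h import *
for n in ('side',):
    im=get_image(n); pickle.dump(im,open('side.pkl','wb'))
    from fit import *
    fit(im,None); box(im,(0.497,0.09))
"
```

```text
rail rect ((648.7636108398438, 47.8199462890625), (28.299985885620117, 381.4835205078125), 0.11775294691324234) n 959 z 0.07884412593523005
rail yaw deg 0.014903002626754943 ctr [0.64538704 0.06518411] ends -0.20810316704354195 0.17336978841730863 len 0.3814729554608506
box ((494.8782958984375, 90.87385559082031), (72.62477111816406, 49.4659538269043), 20.343109130859375) 411 0.02961001316512535 [0.4924012  0.09365492]
```

View pics/crop0.png

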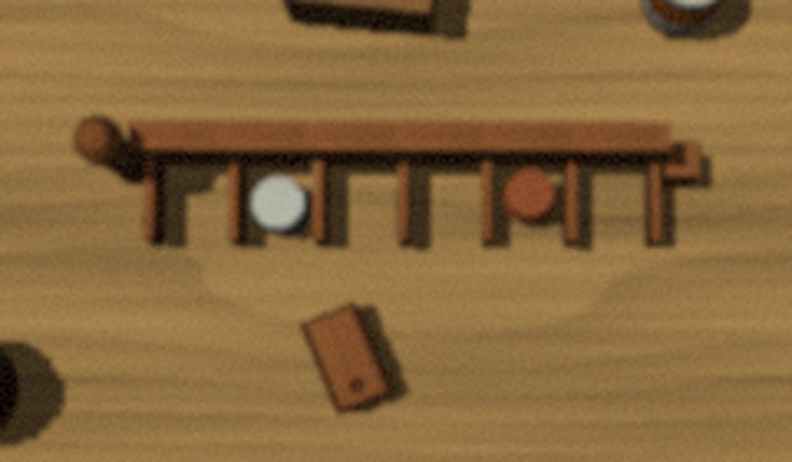

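Run:
```python
from h import *
im=pickle.load(open('top.pkl','rb')); C=cloud(im)
# dividers: height 30-42mm in front region
m=(C[...,2]>0.026)&(C[...,2]<0.042)&(C[...,0]>0.57)&(C[...,0]<0.628)&(C[...,1]>-0.16)&(C[...,1]<0.26)
n,l,s,c=cv2.connectedComponentsWithStats(m.astype(np.uint8))
for k in range(1,n):
    if s[k,4]>15:
        P=C[l==k]; r=cv2.minAreaRect((P[:,:2]*1000).astype(np.float32)); print(s[k],[np.round(x,1) for x in r], P[:,0].min().round(4),np.median(P[:,1]).round(4),np.median(P[:,2]).round(3))
# finial head & stub
for lo,hi,b in ((0.085,0.13,(0.6,0.7,0.2,0.3)),(0.03,0.045,(0.62,0.67,-0.18,-0.14))):
    m=(C[...,2]>lo)&(C[...,2]<hi)&(C[...,0]>b[0])&(C[...,0]<b[1])&(C[...,1]>b[2])&(C[...,1]<b[3])
    P=C[m]; print(cv2.minEnclosingCircle((P[:,:2]*1000).astype(np.float32)),P[:,:2].min(0),P[:,:2].max(0))
# rail edges
m=(C[...,2]>0.074)&(C[...,2]<0.086)&(C[...,0]>0.62)&(C[...,0]<0.69)
for y in (-0.1,-0.05,0,0.05,0.1,0.15,0.2):
    P=C[m&(abs(C[...,1]-y)<0.02)]; print(y,np.percentile(P[:,0],[2,50,98]).round(4))
# overlay
R=Rn.from_euler('z',-0.1,degrees=True).as_matrix(); o=np.array([0.617,0.051,0])
img=cv2.resize(im['image'],None,fx=4,fy=4,interpolation=cv2.INTER_CUBIC)
def poly(pts,col):
    p=proj(im,np.array(pts)@R.T+o)*4+1.5; cv2.polylines(img,[p.round().astype(int)],True,col,1)
for y in [186,124,62,0,-62,-124,-186]:
    poly([[-.035,(y-4)/1e3,.036],[-.035,(y+4)/1e3,.036],[.027,(y+4)/1e3,.036],[.027,(y-4)/1e3,.036]],(0,255,0))
poly([[.023,-.19,.08],[.023,.19,.08],[.043,.19,.08],[.043,-.19,.08]],(255,255,0))
poly([[.012,-.218,.04],[.012,-.192,.04],[.038,-.192,.04],[.038,-.218,.04]],(0,255,255))
cv2.imwrite('pics/ov.png',img[500:760,740:1540])
```

```text
[214 154   4  19  74] [array([605.7, 234.5]), array([ 6.9, 44.2]), np.float64(89.0)] 0.5836 0.2335 0.035
[239 154   4  19  75] [array([605.7, 173.3]), array([44. ,  8.3]), np.float64(0.0)] 0.5837 0.1728 0.036
[265 154   4  19  75] [array([605.3, 110.9]), array([44. ,  7.2]), np.float64(0.0)] 0.5833 0.1112 0.035
[291 154   3  19  57] [array([605.8,  48.8]), array([44.4,  5. ]), np.float64(0.2)] 0.5836 0.0488 0.036
[316 154   4  20  75] [array([605.2, -12.8]), array([ 7.4, 45.5]), np.float64(89.8)] 0.5824 -0.014 0.036
[323 154  15  13 140] [array([613.3, -43.2]), array([33.6, 27.4]), np.float64(89.6)] 0.5996 -0.0429 0.04
[341 154   4  19  61] [array([605.4, -73.6]), array([ 6.8, 44.6]), np.float64(89.4)] 0.5831 -0.0744 0.036
[367 154   4  20  77] [array([ 604.8, -136.2]), array([ 7.7, 45.3]), np.float64(89.3)] 0.5822 -0.1359 0.036
[249 157  15  13  32] [array([601.7, 133. ]), array([17.2, 38.2]), np.float64(38.9)] 0.5912 0.127 0.033
((643.0514526367188, 246.39453125), 23.466859817504883) [0.62671034 0.22292861] [0.66033603 0.26970386]
((639.1650390625, -153.06143188476562), 18.75115394592285) [ 0.62539952 -0.16672472] [ 0.6540734  -0.14029638]
-0.1 [0.6406 0.6492 0.659 ]
-0.05 [0.6406 0.6495 0.659 ]
0 [0.6405 0.6492 0.6588]
0.05 [0.6407 0.6513 0.6612]
0.1 [0.6409 0.6513 0.6612]
0.15 [0.6408 0.6513 0.6613]
0.2 [0.6412 0.6517 0.661 ]
```

View pics/ov.png

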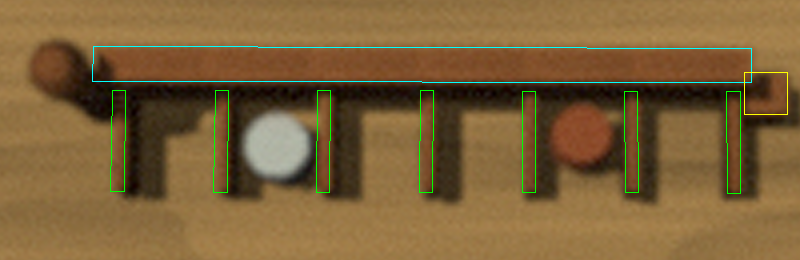

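The overlay lines up: dividers at y ≈ 0.234…‑0.136, so the rack origin is about (0.618, 0.0495) with yaw ≈ 0. The gap c centre is at y ≈ 0.0805. Now computing the moves in tool axes.

```bash
cat > go.py <<'E'
import sys
from h import *
# usage: go.py x y z yawdeg  -> shift in tool axes, rotvec
s=get_state(); x,y,z,w=map(float,sys.argv[1:5])
R=Rn.from_quat(s['tcp_rot']); Rt=Rn.from_euler('z',w,degrees=True)*Rn.from_quat([1,0,0,0])
d=R.inv().apply(np.array([x,y,z])-s['eef_pos']); rv=(R.inv()*Rt).as_rotvec()
print('t',round(s['clock'],2),'pos',s['eef_pos'].round(4),'F',s['force'].round(2),'open',round(s['opening'],4))
print('shift',d.round(4),'turn',rv.round(4),'rows>=',np.linalg.norm(d)/0.0417,np.linalg.norm(rv)/np.radians(7.16))
E
python3 go.py 0.65 0.203 0.14 0; python3 go.py 0.43 -0.19 0.19 0
```

```text
t 0.8 pos [ 0.2101 -0.5887  0.1915] F [0.03 0.81 1.08] open 0.0851
shift [ 0.6804 -0.5978  0.0515] turn [ 1.000e-04 -0.000e+00  3.428e-01] rows>= 21.75479984093918 2.7430580535220948
t 0.8 pos [ 0.2101 -0.5887  0.1915] F [0.03 0.81 1.08] open 0.0851
shift [ 0.3411 -0.3016  0.0015] turn [ 1.000e-04 -0.000e+00  3.428e-01] rows>= 10.919209400927432 2.7430580535220948
```

Request:
jog_arm:
  moves: [0.34, -0.3, 0, 0, 0, 0.343, -1, 0.34, -0.3, 0, 0, 0, 0.343, -1, 0.34, -0.3, 0, 0, 0, 0.343, -1, 0.34, -0.3, 0, 0, 0, 0.343, -1, 0.34, -0.3, 0, 0, 0, 0.343, -1, 0.34, -0.3, 0, 0, 0, 0.343, -1, 0.34, -0.3, 0, 0, 0, 0.343, -1, 0.34, -0.3, 0, 0, 0, 0.343, -1, 0.34, -0.3, 0, 0, 0, 0.343, -1, 0.34, -0.3, 0, 0, 0, 0.343, -1, 0.34, -0.3, 0, 0, 0, 0.343, -1, 0.34, -0.3, 0, 0, 0, 0.343, -1, 0.34, -0.3, 0, 0, 0, 0.343, -1, 0.34, -0.3, 0, 0, 0, 0.343, -1]
  squeeze: 20

```text
clock: 1.97
eef_pos: [0.4294, -0.1921, 0.1916]
tcp_rot: [1.0, 0.0, -0.0, 0.0]
force: [0.5, 0.1, -0.2]
opening: -0.0002
```

```bash
python3 go.py 0.65 0.203 0.14 0
```

```text
t 1.97 pos [ 0.4294 -0.1921  0.1916] F [ 0.53  0.14 -0.18] open -0.0002
shift [ 0.221  -0.395   0.0512] turn [0.0009 0.0001 0.0009] rows>= 10.922524056463367 0.010597763998846278
```

Request:
jog_arm:
  moves: [0.22, -0.394, 0.02, 0, 0, 0, -1, 0.22, -0.394, 0.02, 0, 0, 0, -1, 0.22, -0.394, 0.02, 0, 0, 0, -1, 0.22, -0.394, 0.02, 0, 0, 0, -1, 0.22, -0.394, 0.02, 0, 0, 0, -1, 0.22, -0.394, 0.02, 0, 0, 0, -1, 0.22, -0.394, 0.02, 0, 0, 0, -1, 0.22, -0.394, 0.02, 0, 0, 0, -1, 0.22, -0.394, 0.02, 0, 0, 0, -1, 0.22, -0.394, 0.02, 0, 0, 0, -1, 0.22, -0.394, 0.02, 0, 0, 0, -1, 0.22, -0.394, 0.02, 0, 0, 0, -1, 0.22, -0.394, 0.06, 0, 0, 0, -1, 0.22, -0.394, 0.085, 0, 0, 0, -1, 0.22, -0.394, 0.09, 0, 0, 0, -1, 0.22, -0.394, 0.09, 0, 0, 0, -1]

```text
clock: 3.3
eef_pos: [0.6468, 0.199, 0.0979]
tcp_rot: [1.0, -0.001, -0.003, 0.001]
force: [0.5, -1.0, 0.1]
opening: 0.0002
```

```bash
python3 go.py 0.65 0.203 0.08 0; python3 -c "
from h import *
for n in ('top','side'):
    im=get_image(n); cv2.imwrite(f'pics/{n}1.png',cv2.resize(im['image'][80:320,130:450],None,fx=2.4,fy=2.4,interpolation=cv2.INTER_CUBIC))
"
```

```text
t 3.3 pos [0.6468 0.199  0.0979] F [ 0.54 -1.02  0.12] open 0.0002
shift [ 0.0033 -0.004   0.0178] turn [ 0.0029  0.0068 -0.0017] rows>= 0.44540844127258744 0.06054954217262459
```

View pics/side1.png

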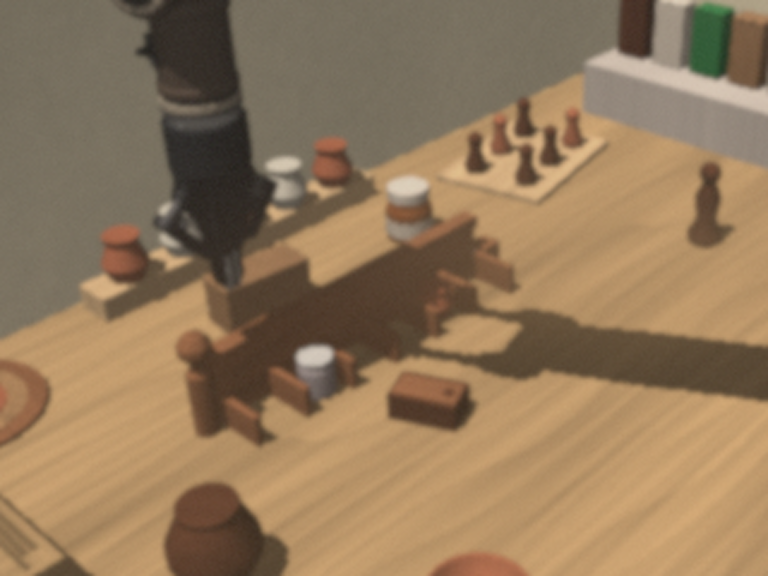

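View pics/top1.png

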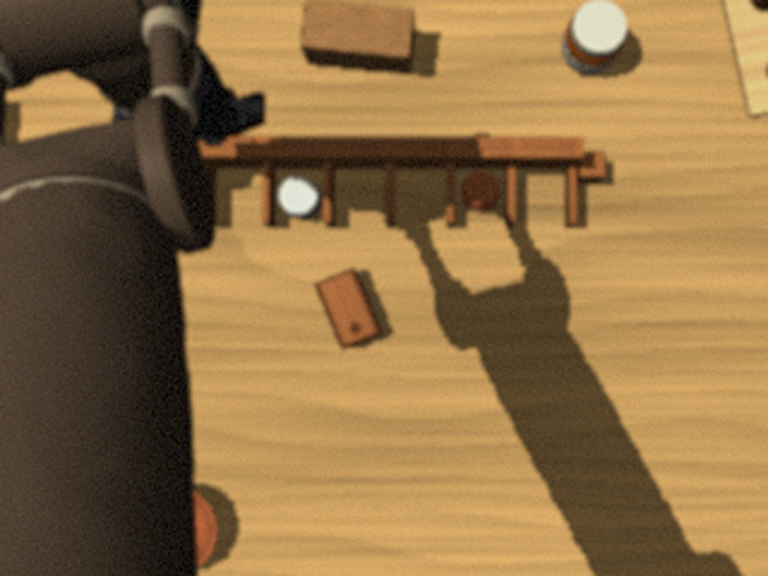

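```bash
python3 -c "
from h import *
im=pickle.load(open('side.pkl','rb'))
for P in ([0.647,0.199,0.098],[0.647,0.199,0.08],[0.65,0.2035,0.08],[0.647,0.199,0.12]):
    p=proj(im,P); print(p, (p-[130,80])*2.4)
"; python3 go.py 0.65 0.2 0.079 0
```

```text
[227.80547957 214.17669586] [234.73315097 322.02407006]
[228.76096707 220.56693721] [237.02632096 337.36064931]
[226.4463578  220.91202192] [231.47125873 338.18885261]
[226.61553199 206.21839998] [231.87727679 302.92415995]
t 3.4 pos [0.6502 0.2005 0.1023] F [0.57 0.36 0.07] open 0.0
shift [-0.0003  0.0005  0.0233] turn [ 0.0008 -0.0013 -0.0012] rows>= 0.5596879172168658 0.015452119543023422
```

```bash
python3 -c "
from h import *
im=get_image('side'); cv2.imwrite('pics/side2.png',cv2.resize(im['image'][130:250,170:290],None,fx=5,fy=5,interpolation=cv2.INTER_CUBIC))
C=cloud(im); 
for v in range(180,226,3): print(v,[tuple(C[v,u].round(3)) for u in (222,226,230)])
w=get_image('wrist'); cv2.imwrite('pics/w2.png',w['image'])
"; python3 go.py 0.65 0.2 0.079 0
```

```text
180 [(np.float64(0.639), np.float64(0.206), np.float64(0.195)), (np.float64(0.638), np.float64(0.197), np.float64(0.192)), (np.float64(0.639), np.float64(0.185), np.float64(0.187))]
183 [(np.float64(0.637), np.float64(0.209), np.float64(0.189)), (np.float64(0.638), np.float64(0.198), np.float64(0.184)), (np.float64(0.889), np.float64(0.016), np.float64(0.014))]
186 [(np.float64(0.639), np.float64(0.209), np.float64(0.181)), (np.float64(0.639), np.float64(0.198), np.float64(0.177)), (np.float64(0.89), np.float64(0.017), np.float64(0.004))]
189 [(np.float64(0.642), np.float64(0.208), np.float64(0.172)), (np.float64(0.638), np.float64(0.2), np.float64(0.17)), (np.float64(0.795), np.float64(0.082), np.float64(0.059))]
192 [(np.float64(0.641), np.float64(0.209), np.float64(0.165)), (np.float64(0.635), np.float64(0.203), np.float64(0.164)), (np.float64(0.641), np.float64(0.188), np.float64(0.156))]
195 [(np.float64(0.642), np.float64(0.21), np.float64(0.157)), (np.float64(0.639), np.float64(0.201), np.float64(0.154)), (np.float64(0.769), np.float64(0.103), np.float64(0.059))]
198 [(np.floa
[... 1272 characters left out ...]
.771), np.float64(0.138), np.float64(-0.001)), (np.float64(0.657), np.float64(0.199), np.float64(0.08)), (np.float64(0.649), np.float64(0.194), np.float64(0.081))]
222 [(np.float64(0.654), np.float64(0.213), np.float64(0.08)), (np.float64(0.647), np.float64(0.207), np.float64(0.08)), (np.float64(0.642), np.float64(0.2), np.float64(0.079))]
225 [(np.float64(0.645), np.float64(0.221), np.float64(0.08)), (np.float64(0.641), np.float64(0.213), np.float64(0.077)), (np.float64(0.641), np.float64(0.201), np.float64(0.071))]
t 3.5 pos [0.6513 0.2014 0.104 ] F [ 0.56 -0.44 -0.43] open -0.0003
shift [-0.0014  0.0014  0.025 ] turn [-0.0001 -0.0044 -0.0004] rows>= 0.6013726904500762 0.034991299916068024
```

View pics/side2.png

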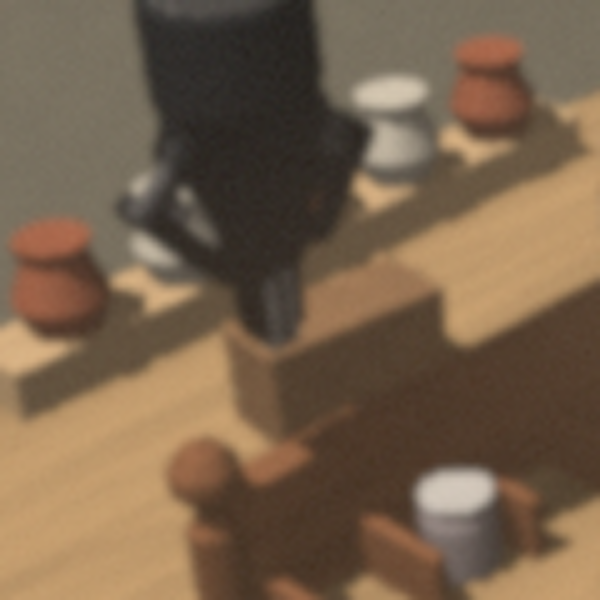

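View pics/w2.png

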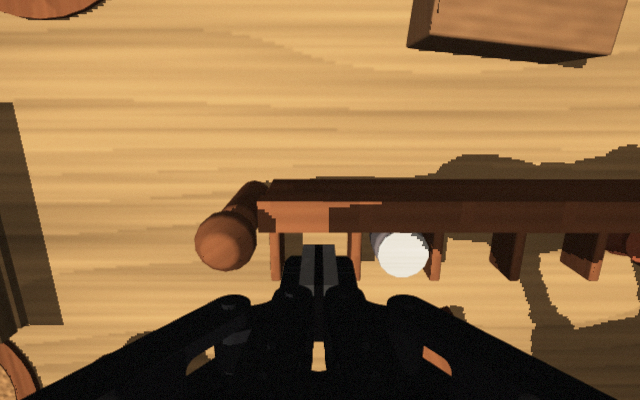

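```bash
python3 -c "
from h import *
s=get_state(); w=get_image('wrist'); F=f(w); M=np.array(w['mount']); z=w['z_map']
c=np.linalg.inv(M)@[0,0,0,1]; print('TCP px',w['cx']+F*c[0]/-c[2], w['cy']-F*c[1]/-c[2], -c[2])
v,u=np.mgrid[0:400,0:640]; cc=np.stack([(u-w['cx'])/F*z,-(v-w['cy'])/F*z,-z,np.ones_like(z)],-1)@M.T
T=cc[...,:3]
for v_ in range(230,300,6): print(v_,z[v_,310].round(3),T[v_,310].round(3),T[v_,330].round(3))
W=Rn.from_quat(s['tcp_rot']).apply(T.reshape(-1,3)).reshape(T.shape)+s['eef_pos']
for p in ((20,300),(120,300),(160,100),(215,300),(215,450),(255,405),(190,600),(30,560)): print(p,W[p].round(3))
print(s['joint_pos'],s['eef_pos'],s['tcp_rot'])
"
```

```text
TCP px 320.91582331560943 232.90990034672424 0.1941197428568471
230 0.221 [-0.008 -0.007  0.025] [-0.008  0.006  0.026]
236 0.307 [-0.045 -0.009  0.105] [-0.045  0.009  0.106]
242 0.308 [-0.05  -0.009  0.104] [-0.05   0.009  0.105]
248 0.146 [ 0.012 -0.005 -0.047] [ 0.012  0.003 -0.047]
254 0.139 [ 0.012 -0.005 -0.053] [ 0.012  0.003 -0.052]
260 0.135 [ 0.012 -0.005 -0.058] [ 0.012  0.003 -0.058]
266 0.131 [ 0.012 -0.004 -0.063] [ 0.012  0.003 -0.062]
272 0.127 [ 0.012 -0.004 -0.067] [ 0.012  0.003 -0.068]
278 0.122 [ 0.012 -0.004 -0.072] [ 0.012  0.003 -0.072]
284 0.117 [ 0.012 -0.004 -0.076] [ 0.012  0.002 -0.075]
290 0.113 [ 0.013 -0.004 -0.081] [ 0.013  0.002 -0.082]
296 0.11 [ 0.013 -0.004 -0.084] [ 0.013  0.002 -0.084]
(20, 300) [ 0.776  0.216 -0.002]
(120, 300) [ 0.705  0.217 -0.   ]
(160, 100) [ 0.673  0.379 -0.   ]
(215, 300) [0.653 0.214 0.079]
(215, 450) [0.653 0.123 0.08 ]
(255, 405) [0.61  0.139 0.043]
(190, 600) [ 0.657 -0.001  0.036]
(30, 560) [0.76  0.062 0.059]
[ 2.36619152e-01  4.96674982e-01  1.55722136e+00 -1.07698019e-03
  1.08344681e+00  1.80831125e+00] [0.65126833 0.20144173 0.10400362] [ 9.99997610e-01 -1.96727061e-04  2.17718602e-03 -3.59924761e-05]
```

The state frame agrees with the table and rail heights. But both cameras show the shut fingers ending about 45 mm behind the reported TCP: in the side view the tip is at z≈0.147 while the TCP reads 0.104. I'll go down carefully and let the force show where contact really is.

Request:
jog_arm:
  moves: [0, 0, 0.005, 0, 0, 0, -1, 0, 0, 0.01, 0, 0, 0, -1, 0, 0, 0.015, 0, 0, 0, -1, 0, 0, 0.019, 0, 0, 0, -1, 0, 0, 0.019, 0, 0, 0, -1]

```text
clock: 3.97
eef_pos: [0.6499, 0.2016, 0.0834]
tcp_rot: [1.0, 0.0, 0.001, 0.0]
force: [-0.7, 0.4, -0.7]
opening: -0.0003
```

Run:
```python
from h import *
P=[];Fz=[]
for i in range(6):
    s=get_state(); P.append(s['eef_pos']);Fz.append(s['force']); im=get_image('side')
print(np.round(P,4));print(np.round(Fz,2)); cv2.imwrite('pics/side3.png',cv2.resize(im['image'][130:250,170:290],None,fx=5,fy=5,interpolation=cv2.INTER_CUBIC))
C=cloud(im)
for v in range(195,222,2): print(v,[C[v,u].round(3).tolist() for u in (222,226)])
```

```text
[[0.6499 0.2016 0.0834]
 [0.6502 0.2016 0.0837]
 [0.6506 0.2017 0.0843]
 [0.651  0.2018 0.0847]
 [0.6512 0.2018 0.085 ]
 [0.6514 0.2018 0.0852]]
[[-0.71  0.43 -0.66]
 [-0.67 -0.11  0.25]
 [ 0.37  0.04  0.49]
 [ 1.11  0.23  0.5 ]
 [-0.44 -0.32 -0.14]
 [-0.34  0.28 -0.15]]
195 [[0.643, 0.21, 0.157], [0.639, 0.202, 0.155]]
197 [[0.645, 0.209, 0.15], [0.639, 0.202, 0.15]]
199 [[0.642, 0.212, 0.148], [0.64, 0.202, 0.144]]
201 [[0.644, 0.211, 0.141], [0.641, 0.202, 0.138]]
203 [[0.642, 0.213, 0.137], [0.64, 0.204, 0.134]]
205 [[0.647, 0.211, 0.129], [0.638, 0.206, 0.13]]
207 [[0.768, 0.134, 0.037], [0.757, 0.129, 0.039]]
209 [[0.766, 0.136, 0.032], [0.756, 0.13, 0.033]]
211 [[0.769, 0.135, 0.024], [0.752, 0.134, 0.031]]
213 [[0.771, 0.135, 0.017], [0.759, 0.13, 0.02]]
215 [[0.772, 0.135, 0.01], [0.753, 0.135, 0.019]]
217 [[0.775, 0.134, 0.002], [0.753, 0.136, 0.013]]
219 [[0.77, 0.138, -0.0], [0.66, 0.197, 0.078]]
221 [[0.661, 0.209, 0.078], [0.649, 0.205, 0.081]]
```

View pics/side3.png

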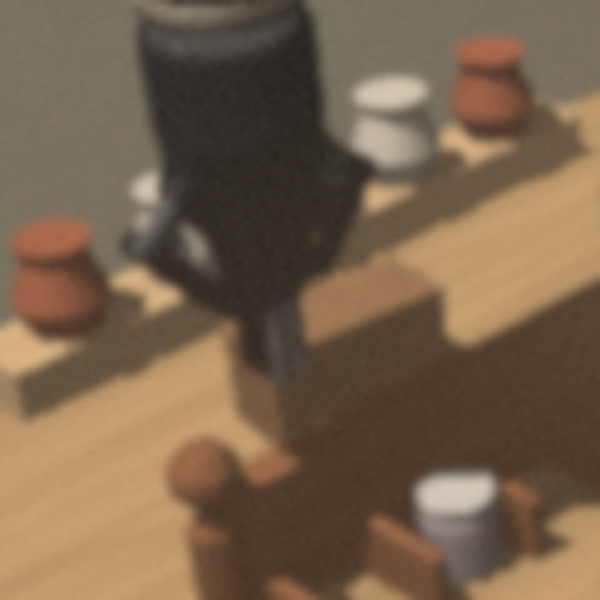

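Request:
jog_arm:
  moves: [0, 0, 0.003, 0, 0, 0, -1, 0, 0, 0.006, 0, 0, 0, -1, 0, 0, 0.009, 0, 0, 0, -1, 0, 0, 0.009, 0, 0, 0, -1]

```text
clock: 4.6
eef_pos: [0.6507, 0.2016, 0.0752]
tcp_rot: [1.0, 0.0, 0.002, 0.0]
force: [-0.6, 0.6, -0.9]
opening: 0.0001
```

Request:
jog_arm:
  moves: [0, 0, 0.003, 0, 0, 0, -1, 0, 0, 0.006, 0, 0, 0, -1, 0, 0, 0.009, 0, 0, 0, -1, 0, 0, 0.012, 0, 0, 0, -1, 0, 0, 0.015, 0, 0, 0, -1, 0, 0, 0.018, 0, 0, 0, -1, 0, 0, 0.018, 0, 0, 0, -1]

```text
clock: 5.18
eef_pos: [0.6501, 0.2015, 0.0562]
tcp_rot: [1.0, 0.0, 0.001, 0.0]
force: [-0.8, 1.0, -0.4]
opening: 0.0001
```

Run:
```python
from h import *
for i in range(3):
    s=get_state(); im=get_image('side')
print(s['eef_pos'],s['force']); cv2.imwrite('pics/side4.png',cv2.resize(im['image'][130:250,170:290],None,fx=5,fy=5,interpolation=cv2.INTER_CUBIC))
C=cloud(im)
for v in range(205,226,2): print(v,[C[v,u].round(3).tolist() for u in (222,226)])
```

```text
[0.65062726 0.20160476 0.05691195] [0.42989246 0.1422471  0.48508203]
205 [[0.642, 0.214, 0.132], [0.64, 0.205, 0.129]]
207 [[0.639, 0.217, 0.129], [0.64, 0.205, 0.124]]
209 [[0.644, 0.214, 0.121], [0.639, 0.207, 0.12]]
211 [[0.646, 0.214, 0.115], [0.64, 0.207, 0.114]]
213 [[0.646, 0.215, 0.11], [0.639, 0.208, 0.109]]
215 [[0.773, 0.134, 0.009], [0.642, 0.207, 0.102]]
217 [[0.774, 0.134, 0.003], [0.642, 0.208, 0.097]]
219 [[0.77, 0.138, 0.0], [-0.158, 0.73, 0.704]]
221 [[0.659, 0.21, 0.079], [0.653, 0.203, 0.078]]
223 [[0.651, 0.216, 0.08], [0.646, 0.208, 0.079]]
225 [[0.645, 0.221, 0.08], [0.638, 0.214, 0.079]]
```

View pics/side4.png

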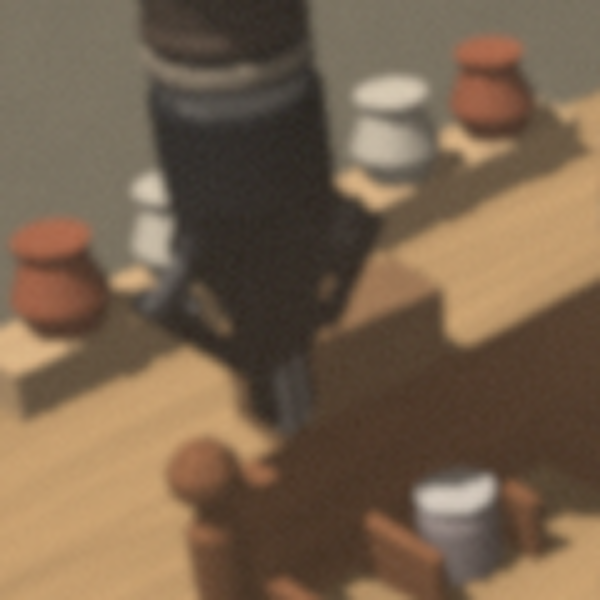

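There is no force at a TCP of 0.057 (23 mm "below" the rail top), and the picture shows the tip just over the rail. So the reported TCP really does lie about 42 mm beyond the finger ends. I keep going down until contact.

Request:
jog_arm:
  moves: [0, 0, 0.003, 0, 0, 0, -1, 0, 0, 0.006, 0, 0, 0, -1, 0, 0, 0.009, 0, 0, 0, -1, 0, 0, 0.012, 0, 0, 0, -1]

```text
clock: 5.67
eef_pos: [0.6508, 0.2016, 0.0448]
tcp_rot: [1.0, 0.0, 0.002, 0.0]
force: [0.6, 0.2, -0.2]
opening: 0.0002
```

Request:
jog_arm:
  moves: [0, 0, 0.002, 0, 0, 0, -1, 0, 0, 0.003, 0, 0, 0, -1]

```text
clock: 5.83
eef_pos: [0.6503, 0.2015, 0.041]
tcp_rot: [1.0, 0.0, 0.001, 0.0]
force: [-0.5, 0.2, -0.2]
opening: 0.0001
```

Request:
jog_arm:
  moves: [0, 0, 0.0015, 0, 0, 0, -1, 0, 0, 0.003, 0, 0, 0, -1]

```text
clock: 6.0
eef_pos: [0.6504, 0.2016, 0.0402]
tcp_rot: [1.0, 0.0, 0.001, 0.0]
force: [-6.8, -2.1, 16.2]
opening: -0.0003
```

Contact: 16 N up on the rail over gap a. True tip offset ≈ 40 mm. Now sliding lightly to gap b.

Request:
jog_arm:
  moves: [0, 0.005, 0.0005, 0, 0, 0, -1, 0, 0.012, 0.0005, 0, 0, 0, -1, 0, 0.019, 0.0005, 0, 0, 0, -1, 0, 0.026, 0.0005, 0, 0, 0, -1, 0, 0.033, 0.0005, 0, 0, 0, -1, 0, 0.04, 0.0005, 0, 0, 0, -1, 0, 0.047, 0.0005, 0, 0, 0, -1, 0, 0.054, 0.0005, 0, 0, 0, -1, 0, 0.059, 0.0005, 0, 0, 0, -1]

```text
clock: 6.75
eef_pos: [0.6509, 0.142, 0.0403]
tcp_rot: [1.0, -0.0, 0.001, 0.0]
force: [-0.0, 2.4, 5.7]
opening: -0.0002
```

Request:
jog_arm:
  moves: [0, 0.005, 0.0008, 0, 0, 0, -1, 0, 0.012, 0.0008, 0, 0, 0, -1, 0, 0.019, 0.0008, 0, 0, 0, -1, 0, 0.026, 0.0008, 0, 0, 0, -1, 0, 0.033, 0.0008, 0, 0, 0, -1, 0, 0.04, 0.0008, 0, 0, 0, -1, 0, 0.047, 0.0008, 0, 0, 0, -1, 0, 0.054, 0.0008, 0, 0, 0, -1, 0, 0.058, 0.0008, 0, 0, 0, -1]

```text
clock: 7.5
eef_pos: [0.6515, 0.0835, 0.0403]
tcp_rot: [1.0, -0.001, 0.002, -0.0]
force: [0.5, 2.8, 6.1]
opening: 0.0006
```

Run:
```python
from h import *
s=get_state(); print(s['eef_pos'],s['force'],s['clock'])
for n in ('side','wrist'):
    im=get_image(n); cv2.imwrite(f'pics/{n}5.png',im['image'])
```

```text
[0.65153085 0.08346575 0.04031718] [0.49405007 2.80370339 6.14040714] 7.5
```

View pics/wrist5.png

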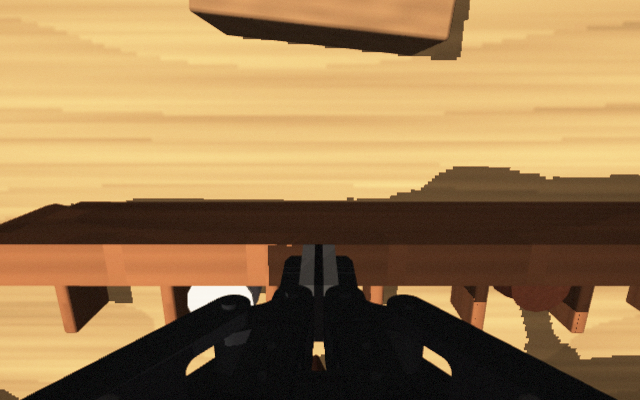

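View pics/side5.png

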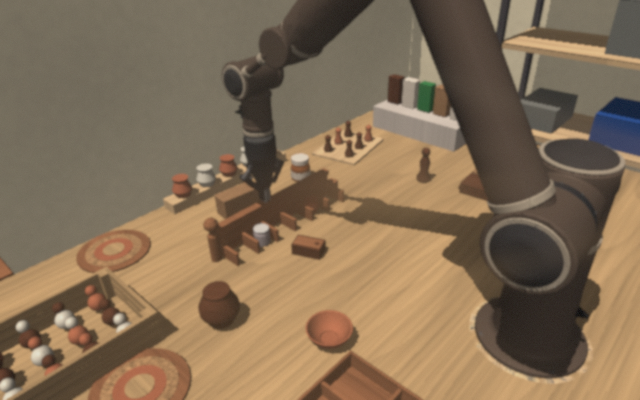

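The third gap is touched (6 N; the wrist view shows the tip on the rail right of the tin's gap, between c's dividers). Next: lift, go to the box's left side near its far end, and turn it straight with a gentle push in −y.

Request:
jog_arm:
  moves: [0, 0, -0.03, 0, 0, 0, -1, 0, 0, -0.06, 0, 0, 0, -1, -0.03, -0.02, -0.06, 0, 0, 0, -1, -0.07, -0.05, -0.06, 0, 0, 0, -1, -0.1, -0.08, -0.06, 0, 0, 0, -1, -0.134, -0.083, -0.06, 0, 0, 0, -1, -0.134, -0.083, -0.04, 0, 0, 0, -1, -0.134, -0.083, -0.01, 0, 0, 0, -1, -0.134, -0.083, 0.02, 0, 0, 0, -1, -0.134, -0.083, 0.045, 0, 0, 0, -1, -0.134, -0.083, 0.055, 0, 0, 0, -1, -0.134, -0.083, 0.055, 0, 0, 0, -1]

```text
clock: 8.6
eef_pos: [0.5136, 0.1642, -0.0189]
tcp_rot: [1.0, -0.001, -0.002, 0.002]
force: [-0.8, -0.3, 0.3]
opening: 0.0
```

```bash
python3 go.py 0.517 0.145 -0.032 0;  python3 - <<'E'
from h import *
for n in ('side','wrist'):
    im=get_image(n); cv2.imwrite(f'pics/{n}6.png',im['image'] if n=='wrist' else cv2.resize(im['image'][150:300,200:400],None,fx=4,fy=4,interpolation=cv2.INTER_CUBIC))
E
python3 go.py 0.517 0.145 -0.032 0
```

```text
t 8.6 pos [ 0.5136  0.1642 -0.0189] F [-0.76 -0.32  0.26] open 0.0
shift [0.0035 0.0191 0.0132] turn [ 0.0032  0.005  -0.001 ] rows>= 0.5634999389707769 0.048177937497176034
t 8.7 pos [ 0.5177  0.1654 -0.0154] F [-0.59 -1.1   1.15] open 0.0001
shift [-0.0007  0.0203  0.0167] turn [ 0.0012 -0.0026 -0.0012] rows>= 0.6308859386579195 0.024561745406960614
```

View pics/wrist6.png

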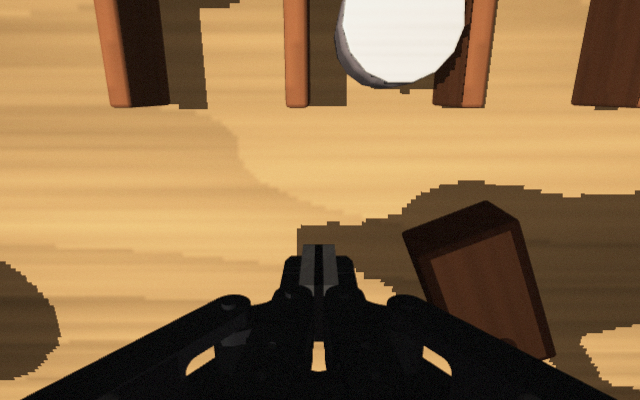

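View pics/side6.png

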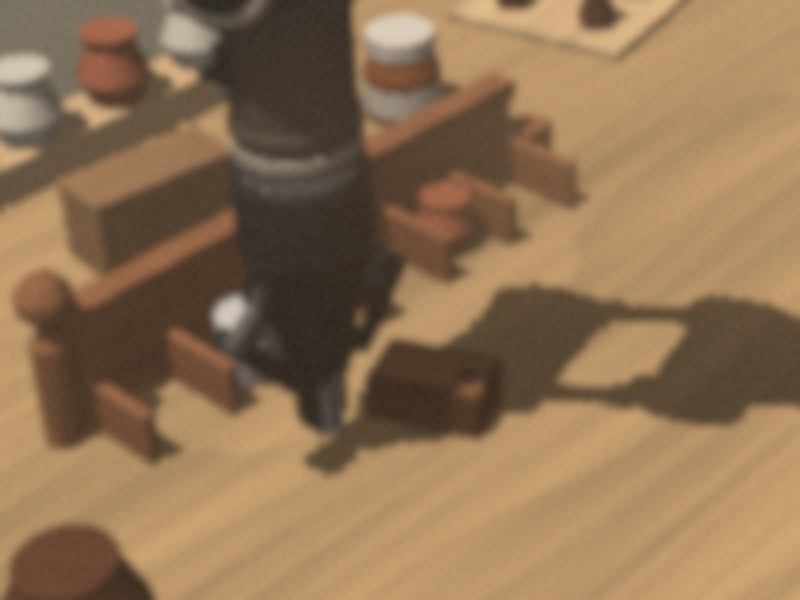

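Run:
```python
from h import *
s=get_state(); w=get_image('wrist'); F=f(w); M=np.array(w['mount']); z=w['z_map']
v,u=np.mgrid[0:400,0:640]; T=(np.stack([(u-w['cx'])/F*z,-(v-w['cy'])/F*z,-z,np.ones_like(z)],-1)@M.T)[...,:3]
for p in ((250,303),(250,334),(262,290),(262,350),(275,282),(280,350),(300,405),(310,430),(340,480),(300,385),(330,400)): print(p,T[p].round(3))
W=Rn.from_quat(s['tcp_rot']).apply(T.reshape(-1,3)).reshape(T.shape)+s['eef_pos']
m=(W[...,2]>0.022)&(W[...,2]<0.04)&(W[...,0]<0.56)&(u>390); 
P=W[m]; print(cv2.minAreaRect((P[:,:2]*1000).astype(np.float32)),np.median(P[:,2]))
```

```text
(250, 303) [ 0.012 -0.008 -0.048]
(250, 334) [ 0.012  0.005 -0.049]
(262, 290) [ 0.008 -0.013 -0.052]
(262, 350) [ 0.008  0.011 -0.052]
(275, 282) [ 0.008 -0.015 -0.062]
(280, 350) [ 0.008  0.01  -0.066]
(300, 405) [ 0.015  0.024 -0.09 ]
(310, 430) [ 0.013  0.03  -0.093]
(340, 480) [ 0.013  0.039 -0.105]
(300, 385) [-0.033  0.034 -0.013]
(330, 400) [ 0.009  0.021 -0.096]
((498.3647766113281, 91.64879608154297), (73.86105346679688, 44.125675201416016), 22.818965911865234) 0.02892826372615474
```

Request:
jog_arm:
  moves: [0, 0.004, 0.008, 0, 0, 0, -1, 0, 0.01, 0.017, 0, 0, 0, -1, 0, 0.018, 0.017, 0, 0, 0, -1, 0, 0.024, 0.017, 0, 0, 0, -1, 0, 0.028, 0.017, 0, 0, 0, -1, 0, 0.032, 0.017, 0, 0, 0, -1, 0, 0.036, 0.017, 0, 0, 0, -1, 0, 0.04, 0.017, 0, 0, 0, -1, 0, 0.043, 0.017, 0, 0, 0, -1, 0, 0.043, 0.017, 0, 0, 0, -1]

```text
clock: 9.58
eef_pos: [0.519, 0.1222, -0.0312]
tcp_rot: [1.0, -0.001, 0.002, 0.0]
force: [0.2, -0.6, 1.0]
opening: -0.0002
```

```bash
cat > bx.py <<'E'
from h import *
def wristW(w,s):
    F=f(w); M=np.array(w['mount']); z=w['z_map']
    v,u=np.mgrid[0:400,0:640]; T=(np.stack([(u-w['cx'])/F*z,-(v-w['cy'])/F*z,-z,np.ones_like(z)],-1)@M.T)[...,:3]
    return Rn.from_quat(s['tcp_rot']).apply(T.reshape(-1,3)).reshape(T.shape)+s['eef_pos']
def look(tag,cams=('side','wrist')):
    for c in cams:
        s=get_state(); im=get_image(c); r=regions_of(c,'game_box')
        W=wristW(im,s) if c=='wrist' else cloud(im)
        m=(W[...,2]>0.024)&(W[...,2]<0.036)&(im['z_map']>0)
        if r: m&=cv2.dilate(r[0]['region'].astype(np.uint8),np.ones((5,5)))>0
        P=W[m]; rr=cv2.minAreaRect((P[:,:2]*1000).astype(np.float32))
        print(c,r[0]['score'] if r else None,np.round(rr[0],1),np.round(rr[1],1),round(rr[2],1),len(P),'xr',P[:,0].min().round(4),P[:,0].max().round(4),'yr',P[:,1].min().round(4),P[:,1].max().round(4))
        print('  eef',s['eef_pos'].round(4),'F',s['force'].round(1),'t',round(s['clock'],2))
        cv2.imwrite(f'pics/{c}{tag}.png',im['image'] if c=='wrist' else (cv2.resize(im['image'][150:300,200:400],None,fx=4,fy=4,interpolation=cv2.INTER_CUBIC) if c=='side' else cv2.resize(im['image'][100:250,170:370],None,fx=4,fy=4,interpolation=cv2.INTER_CUBIC)))
if __name__=='__main__':
    import sys; look(sys.argv[1],sys.argv[2:] or ('side','wrist'))
E
python3 bx.py 7 wrist side top
```

```text
wrist 0.97 [504.7  83.6] [54.3 45.5] 10.5 5627 xr 0.4798 0.5341 yr 0.0598 0.1109
  eef [ 0.519   0.1222 -0.0312] F [ 0.2 -0.6  1. ] t 9.58
side 0.92 [489.6  85.8] [74.2 57.4] 14.2 384 xr 0.4522 0.5297 yr 0.0521 0.1194
  eef [ 0.5188  0.1226 -0.0313] F [ 1.2  0.7 -0.2] t 9.68
top 0.56 [488.3  76.8] [60.2 39.3] 11.2 344 xr 0.4559 0.5213 yr 0.0535 0.0947
  eef [ 0.5188  0.1228 -0.0314] F [-0.4  0.7  0.6] t 9.78
```

View pics/wrist7.png

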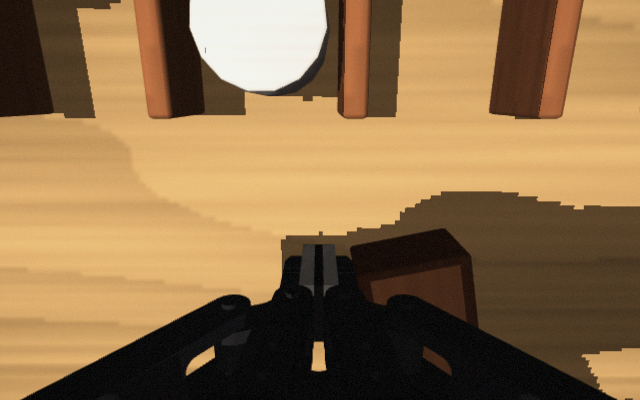

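View pics/top7.png

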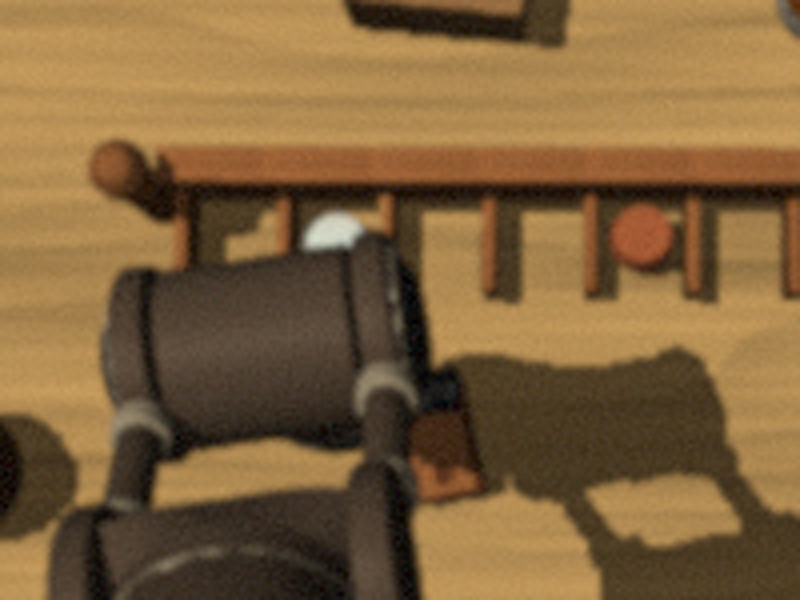

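The box turned from 23° to about 11°, with its centre now at y ≈ 0.083. I'll continue about 9 mm.

Request:
jog_arm:
  moves: [0, 0.003, 0, 0, 0, 0, -1, 0, 0.006, 0, 0, 0, 0, -1, 0, 0.009, 0, 0, 0, 0, -1, 0, 0.0095, 0, 0, 0, 0, -1]

```text
clock: 10.22
eef_pos: [0.5189, 0.113, -0.0313]
tcp_rot: [1.0, -0.001, 0.002, 0.0]
force: [0.7, 1.1, 0.1]
opening: 0.0002
```

```bash
python3 bx.py 8 wrist top
```

```text
wrist 0.71 [504.   77.2] [49.8 45.2] 4.3 4870 xr 0.4803 0.5303 yr 0.0547 0.1016
  eef [ 0.5189  0.113  -0.0313] F [0.7 1.1 0.1] t 10.22
top 0.68 [483.3  66.5] [53.9 28.1] 5.2 250 xr 0.4559 0.5113 yr 0.0511 0.0804
  eef [ 0.5187  0.1131 -0.0314] F [-0.1  0.2 -0.7] t 10.32
```

View pics/wrist8.png

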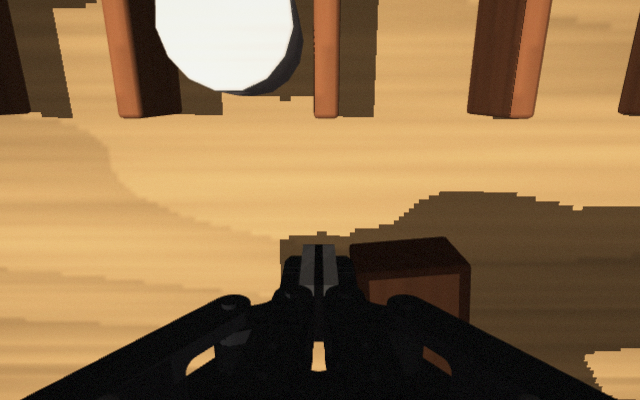

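```bash
cat > dv.py <<'E'
from bx import *
def dv():
    s=get_state(); w=get_image('wrist'); W=wristW(w,s)
    for lab,sl in (('x0.59-0.62',(0.588,0.62)),):
        m=(abs(W[...,2]-0.036)<0.003)&(W[...,0]>sl[0])&(W[...,0]<sl[1])&(w['z_map']>0)
        n,l,st,c=cv2.connectedComponentsWithStats(m.astype(np.uint8))
        for k in range(1,n):
            if st[k,4]>80:
                P=W[l==k]; print(st[k],P[:,0].min().round(4),P[:,1].min().round(4),P[:,1].max().round(4),np.median(P[:,1]).round(4))
dv()
E
python3 dv.py
```

```text
[ 102    0   43  104 2812] 0.588 0.1689 0.1781 0.1732
[ 315    0   27  103 2630] 0.5882 0.1078 0.1157 0.1119
[ 509    0   45  103 2785] 0.5881 0.0456 0.0549 0.0506
[251  39  44  51 232] 0.5922 0.1219 0.1357 0.1264
```

The gap centre measured by the wrist camera is y ≈ 0.081, and the box is at about (0.493, 0.077) with yaw about 4°. I back off, lift, and go behind the near end. The tool tilts 15° and the fingers open slightly for a two-point push.

Request:
jog_arm:
  moves: [0, -0.012, 0, 0, 0, 0, -1, 0, -0.018, -0.02, 0, 0, 0, -1, 0, -0.018, -0.06, 0, 0, 0, -1, 0, -0.018, -0.09, 0, 0, 0, -1, -0.03, 0, -0.09, 0, 0.09, 0, -0.72, -0.06, 0.02, -0.09, 0, 0.18, 0, -0.72, -0.083, 0.035, -0.09, 0, 0.262, 0, -0.72, -0.083, 0.035, -0.09, 0, 0.262, 0, -0.72, -0.083, 0.035, -0.06, 0, 0.262, 0, -0.72, -0.083, 0.035, -0.03, 0, 0.262, 0, -0.72, -0.083, 0.035, -0.03, 0, 0.262, 0, -0.72]

```text
clock: 11.38
eef_pos: [0.4293, 0.0783, -0.0069]
tcp_rot: [0.992, -0.0, 0.127, 0.001]
force: [-1.8, 0.6, -1.0]
opening: 0.0124
```

```bash
cat > tip.py <<'E'
from h import *
import sys
def tip(): 
    s=get_state(); R=Rn.from_quat(s['tcp_rot']); t=s['eef_pos']+R.apply([0,0,-0.04])
    print('t',round(s['clock'],2),'tip',t.round(4),'zaxis',R.apply([0,0,1]).round(3),'yaxis',R.apply([0,1,0]).round(3),'F',s['force'].round(1),'open',round(s['opening'],4))
    if len(sys.argv)>3:
        print('shift',R.inv().apply(np.array(list(map(float,sys.argv[1:4])))-t).round(4))
tip()
E
python3 bx.py 9 wrist side top; python3 tip.py 0.425 0.078 0.009
```

```text
wrist 0.79 [492.2  75.5] [72.2 44.3] 4.9 16324 xr 0.4547 0.5295 yr 0.0509 0.1005
  eef [ 0.4293  0.0783 -0.0069] F [-1.8  0.6 -1. ] t 11.38
side 0.61 [489.4  75.1] [75.3 48.6] 2.2 343 xr 0.4512 0.5278 yr 0.0515 0.1002
  eef [ 0.4341  0.0787 -0.0028] F [ 0.3 -0.5  0.3] t 11.48
top 0.66 [491.7  75.2] [72.2 43.9] 5.0 544 xr 0.4559 0.5285 yr 0.051 0.0998
  eef [ 4.373e-01  7.900e-02 -3.000e-04] F [ 0.8  0.2 -0.1] t 11.58
t 11.68 tip [0.4272 0.0789 0.0389] zaxis [ 0.267 -0.    -0.964] yaxis [-0.001 -1.     0.   ] F [ 0.7  1.1 -1.1] open 0.012
shift [-0.0101  0.0009  0.0282]
```

View pics/wrist9.png

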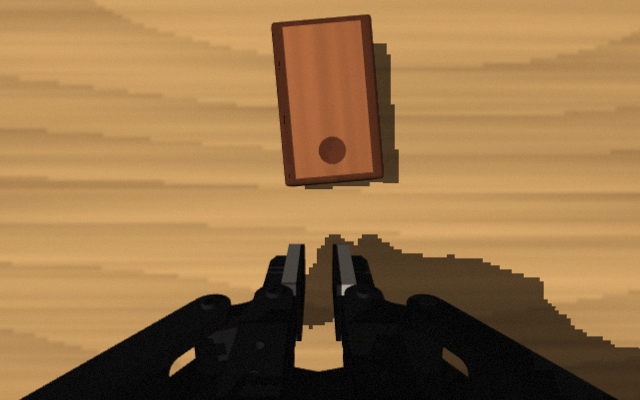

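View pics/side9.png

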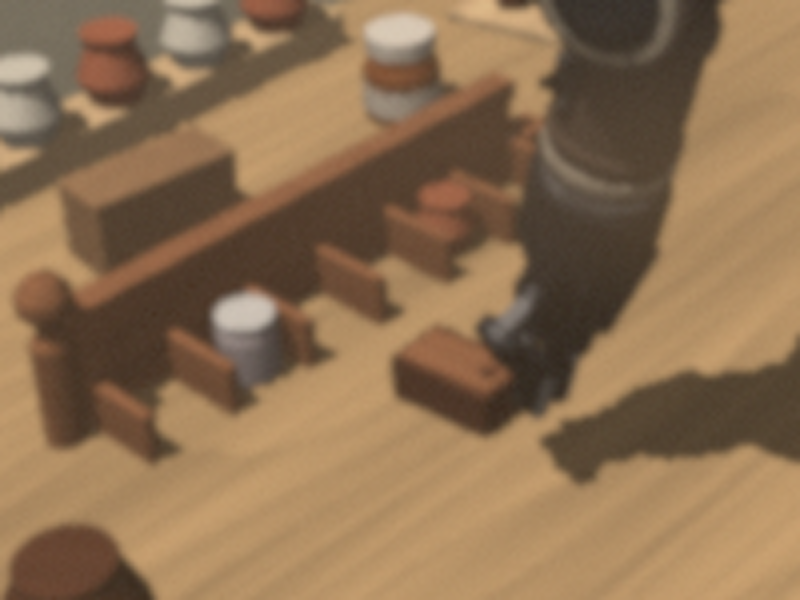

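The three views agree: box at (0.492, 0.0754), yaw +4.9°, near face at pixel row 185 in the wrist view. Pushing along its own heading for about 55 mm also corrects y toward 0.081. I align the fingers with the near face first.

Request:
jog_arm:
  moves: [-0.01, 0.004, 0.01, 0.0227, 0, -0.082, -0.72, -0.01, 0.008, 0.02, 0.0227, 0, -0.082, -0.72, -0.01, 0.008, 0.028, 0.0227, 0, -0.082, -0.72, -0.01, 0.008, 0.028, 0.0227, 0, -0.082, -0.72, -0.01, 0.008, 0.028, 0.0227, 0, -0.082, -0.72]

```text
clock: 12.1
eef_pos: [0.4369, 0.0709, -0.0283]
tcp_rot: [0.99, 0.042, 0.136, -0.006]
force: [-0.5, 0.2, -0.4]
opening: 0.0115
```

```bash
python3 bx.py 10 wrist; python3 tip.py 0.445 0.0715 0.009
```

```text
wrist 0.97 [492.3  75.8] [72.  43.8] 4.9 21257 xr 0.4547 0.5296 yr 0.0509 0.1001
  eef [ 0.4369  0.0709 -0.0283] F [-0.5  0.2 -0.4] t 12.1
t 12.2 tip [0.4262 0.0702 0.0104] zaxis [ 0.269  0.023 -0.963] yaxis [ 0.084 -0.996  0.   ] F [-0.4 -0.2  0.2] open 0.0117
shift [0.0178 0.0003 0.0064]
```

View pics/wrist10.png

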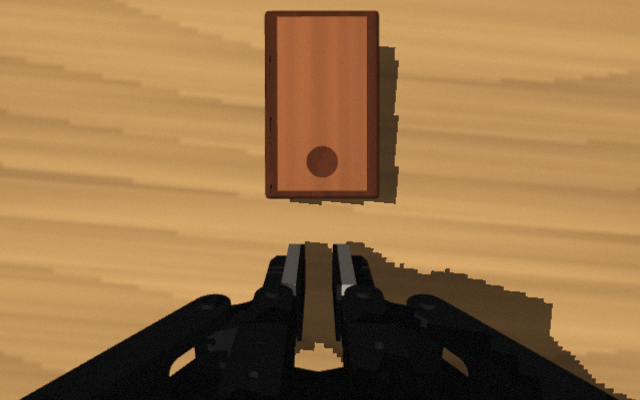

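Request:
jog_arm:
  moves: [0.006, 0, 0.0017, 0, 0, 0, -0.72, 0.012, 0, 0.0034, 0, 0, 0, -0.72, 0.017, 0, 0.0048, 0, 0, 0, -0.72, 0.021, 0, 0.0059, 0, 0, 0, -0.72, 0.025, 0, 0.007, 0, 0, 0, -0.72, 0.029, 0, 0.0081, 0, 0, 0, -0.72, 0.033, 0, 0.0092, 0, 0, 0, -0.72, 0.037, 0, 0.0104, 0, 0, 0, -0.72, 0.041, 0, 0.0115, 0, 0, 0, -0.72, 0.045, 0, 0.0126, 0, 0, 0, -0.72, 0.049, 0, 0.0137, 0, 0, 0, -0.72, 0.053, 0, 0.0148, 0, 0, 0, -0.72, 0.055, 0, 0.0154, 0, 0, 0, -0.72]

```text
clock: 13.28
eef_pos: [0.4949, 0.0759, -0.028]
tcp_rot: [0.99, 0.042, 0.136, -0.006]
force: [-0.2, -0.2, -0.3]
opening: 0.0119
```

```bash
python3 bx.py 11 wrist top; python3 tip.py; python3 dv.py
```

```text
wrist 0.93 [530.9  78.6] [72.4 44.3] 4.7 21201 xr 0.4935 0.5682 yr 0.0539 0.1033
  eef [ 0.4949  0.0759 -0.028 ] F [-0.2 -0.2 -0.3] t 13.28
top 0.85 [527.8  78.1] [78.4 44.1] 4.9 550 xr 0.4894 0.5677 yr 0.0537 0.1026
  eef [ 0.4948  0.0759 -0.0279] F [-0.2  0.5  0.4] t 13.38
t 13.48 tip [0.4834 0.075  0.0105] zaxis [ 0.269  0.023 -0.963] yaxis [ 0.084 -0.996  0.   ] F [0.1 0.  0.2] open 0.0119
[570   0  25  17 358] 0.588 -0.0161 -0.0074 -0.0113
```

View pics/wrist11.png

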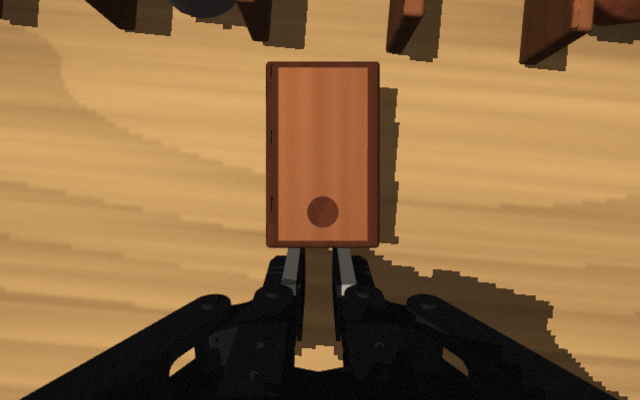

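View pics/top11.png

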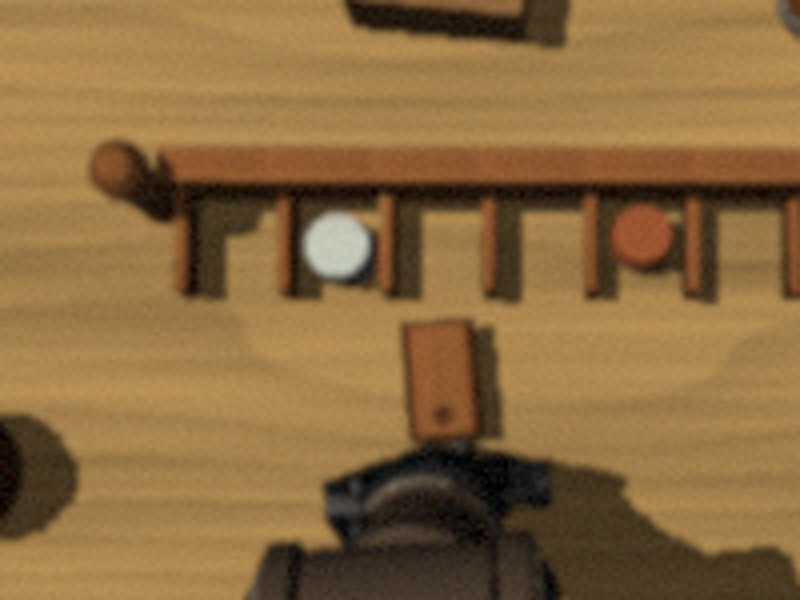

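The box tracks the fingers cleanly: (0.531, 0.0786), yaw 4.8°, and the views agree. I push 18 mm more on the same heading, back off slightly, square the tool with the rack, and re-check.

Request:
jog_arm:
  moves: [0.004, 0, 0.0011, 0, 0, 0, -0.72, 0.008, 0, 0.0022, 0, 0, 0, -0.72, 0.012, 0, 0.0034, 0, 0, 0, -0.72, 0.016, 0, 0.0045, 0, 0, 0, -0.72, 0.018, 0, 0.005, 0, 0, 0, -0.72, 0.014, 0, 0.0039, 0, 0, 0, -0.72, 0.008, 0, 0.0022, 0, 0, 0, -0.72, 0.008, -0.003, 0.0022, -0.0226, 0, 0.081, -0.72, 0.008, -0.003, 0.0022, -0.0226, 0, 0.081, -0.72]

```text
clock: 14.28
eef_pos: [0.5006, 0.0798, -0.0284]
tcp_rot: [0.991, -0.0, 0.136, 0.0]
force: [0.0, -0.1, -0.8]
opening: 0.0124
```

```bash
python3 bx.py 12 wrist top; python3 tip.py
python3 - <<'E'
from bx import *
s=get_state(); w=get_image('wrist'); W=wristW(w,s)
m=(abs(W[...,2]-0.036)<0.003)&(W[...,0]>0.58)&(W[...,0]<0.62)
n,l,st,c=cv2.connectedComponentsWithStats(m.astype(np.uint8))
for k in range(1,n):
    if st[k,4]>40: P=W[l==k]; print(st[k],P[:,0].min().round(4),P[:,1].min().round(4),P[:,1].max().round(4),np.median(P[:,1]).round(4))
E
```

```text
wrist 0.8 [550.1  80.2] [72.1 44.3] 4.9 21328 xr 0.5127 0.5875 yr 0.0552 0.1048
  eef [ 0.5006  0.0798 -0.0284] F [ 0.  -0.1 -0.8] t 14.28
top 0.94 [549.6  79.9] [72.1 44.3] 4.7 538 xr 0.5137 0.5867 yr 0.056 0.1026
  eef [ 0.5014  0.0799 -0.0281] F [ 0.   0.2 -0.8] t 14.38
t 14.48 tip [0.4911 0.0796 0.0105] zaxis [ 0.27   0.    -0.963] yaxis [ 0.002 -1.     0.   ] F [-0.2 -0.7  0.1] open 0.012
[ 56   0  25  30 632] 0.5829 0.1687 0.1779 0.1729
[135   0  49   9 241] 0.5909 0.1309 0.1486 0.1396
[225   0  22  31 614] 0.5831 0.1076 0.1156 0.1115
[392   0  23  31 638] 0.583 0.0459 0.0542 0.0502
[559   0  25  32 694] 0.5827 -0.016 -0.0069 -0.0112
```

View pics/wrist12.png

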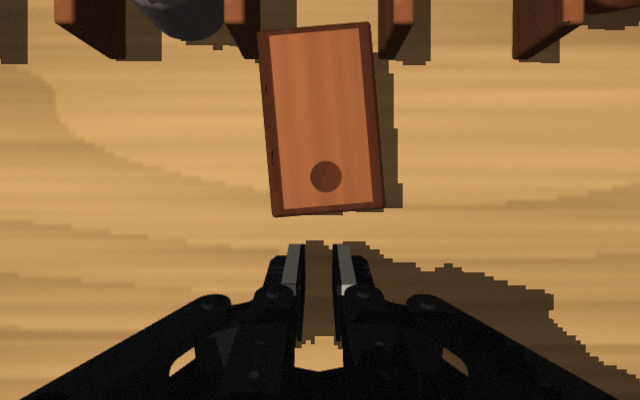

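View pics/top12.png

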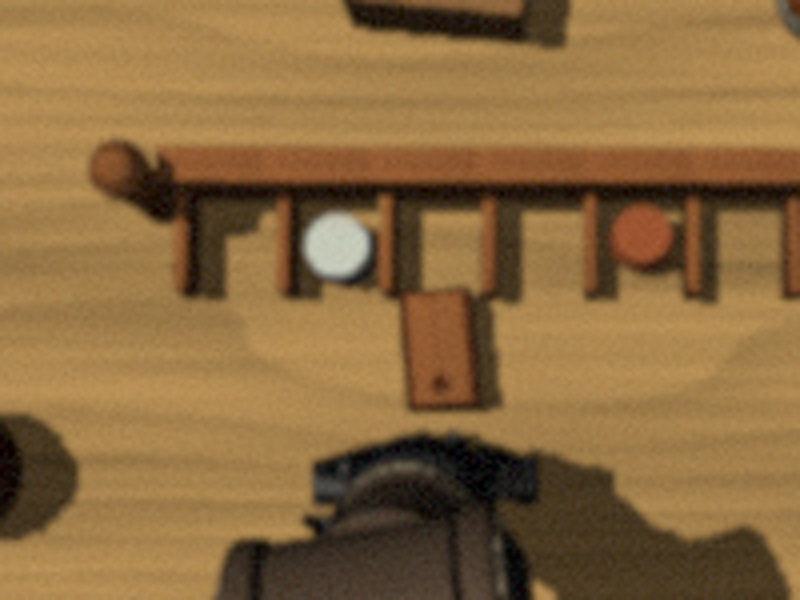

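The box is at (0.550, 0.080), its far end just inside the mouth (gap between y 0.054 and 0.1075). Now a straight push, which also squares it; I stop to check midway.

Request:
jog_arm:
  moves: [0.005, 0, 0.0014, 0, 0, 0, -0.72, 0.01, 0, 0.0028, 0, 0, 0, -0.72, 0.013, 0, 0.0036, 0, 0, 0, -0.72, 0.016, 0, 0.0045, 0, 0, 0, -0.72, 0.019, 0, 0.0053, 0, 0, 0, -0.72, 0.022, 0, 0.0062, 0, 0, 0, -0.72, 0.025, 0, 0.007, 0, 0, 0, -0.72, 0.028, 0, 0.0078, 0, 0, 0, -0.72, 0.03, 0, 0.0084, 0, 0, 0, -0.72]

```text
clock: 15.28
eef_pos: [0.5336, 0.0796, -0.0279]
tcp_rot: [0.991, 0.001, 0.136, -0.0]
force: [-0.3, -0.1, -1.0]
opening: 0.0113
```

```bash
python3 bx.py 13 wrist top; python3 tip.py
```

```text
wrist 0.73 [569.7  77.4] [72.4 44.2] 0.0 21134 xr 0.5335 0.6059 yr 0.0553 0.0995
  eef [ 0.5336  0.0796 -0.0279] F [-0.3 -0.1 -1. ] t 15.28
top 0.81 [569.5  73.3] [72.2 49.1] 0.1 536 xr 0.5334 0.6056 yr 0.0488 0.0979
  eef [ 0.5339  0.0796 -0.0278] F [-0.2  0.5 -0.5] t 15.38
t 15.48 tip [0.5226 0.0796 0.0107] zaxis [ 0.271  0.    -0.963] yaxis [ 0.002 -1.     0.   ] F [0.  0.1 0.6] open 0.0122
```

View pics/wrist13.png

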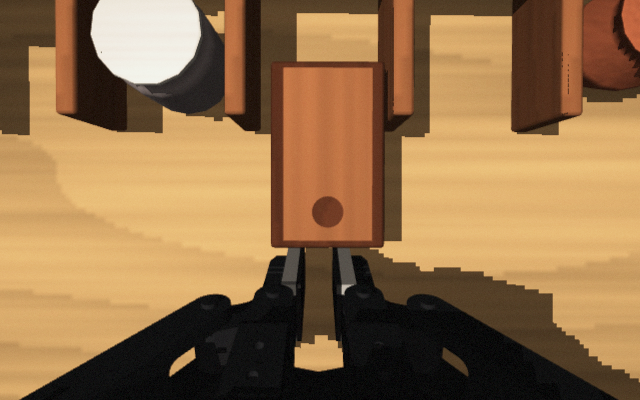

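The box is square and half in: yaw 0, y = 0.0774, with about 1 mm clearance on the right side. I continue straight with a slight drift to +y, then creep home watching the force.

Request:
jog_arm:
  moves: [0.003, -0.0005, 0.0008, 0, 0, 0, -0.72, 0.007, -0.001, 0.002, 0, 0, 0, -0.72, 0.011, -0.0015, 0.0031, 0, 0, 0, -0.72, 0.015, -0.002, 0.0042, 0, 0, 0, -0.72, 0.019, -0.0025, 0.0053, 0, 0, 0, -0.72, 0.023, -0.003, 0.0064, 0, 0, 0, -0.72, 0.027, -0.003, 0.0076, 0, 0, 0, -0.72, 0.031, -0.003, 0.0087, 0, 0, 0, -0.72, 0.033, -0.003, 0.0092, 0, 0, 0, -0.72]

```text
clock: 16.23
eef_pos: [0.5688, 0.0827, -0.0275]
tcp_rot: [0.991, 0.001, 0.137, -0.0]
force: [-0.2, -0.1, 0.5]
opening: 0.0121
```

```bash
python3 bx.py 14 wrist top; python3 tip.py
```

```text
wrist 0.68 [604.7  80.4] [71.4 43.8] 0.1 20818 xr 0.569 0.6405 yr 0.0584 0.1022
  eef [ 0.5688  0.0827 -0.0275] F [-0.2 -0.1  0.5] t 16.23
top 0.85 [604.1  79.5] [69.3 56.6] 0.0 530 xr 0.5695 0.6388 yr 0.0512 0.1078
  eef [ 0.5687  0.0827 -0.0275] F [ 0.1  0.4 -0.2] t 16.33
t 16.43 tip [0.5571 0.0826 0.0109] zaxis [ 0.271  0.    -0.963] yaxis [ 0.001 -1.    -0.   ] F [ 0.1 -0.3  0.3] open 0.0122
```

View pics/wrist14.png

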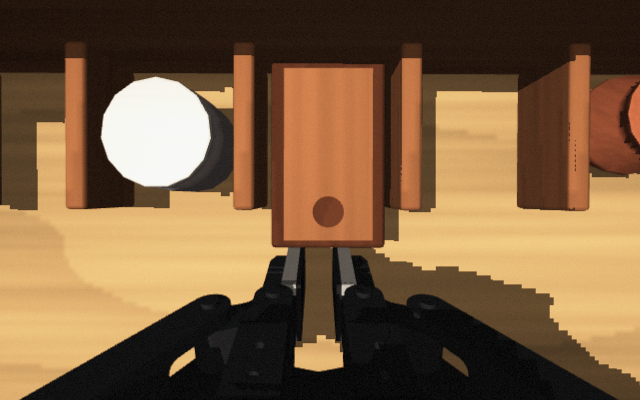

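Centred (y = 0.0804), about 4 mm short of the back board. Creeping home.

Request:
jog_arm:
  moves: [0.0015, 0, 0.0004, 0, 0, 0, -0.72, 0.003, 0, 0.0008, 0, 0, 0, -0.72, 0.0035, 0, 0.001, 0, 0, 0, -0.72]

```text
clock: 16.68
eef_pos: [0.5716, 0.0827, -0.0277]
tcp_rot: [0.991, 0.001, 0.137, -0.0]
force: [-1.1, 0.6, -0.5]
opening: 0.0121
```

Request:
jog_arm:
  moves: [0.001, 0, 0.0003, 0, 0, 0, -0.72, 0.0015, 0, 0.0004, 0, 0, 0, -0.72]

```text
clock: 16.85
eef_pos: [0.5731, 0.0827, -0.0277]
tcp_rot: [0.991, 0.001, 0.137, -0.0]
force: [-0.1, -0.5, 0.0]
opening: 0.0119
```

Request:
jog_arm:
  moves: [0.001, 0, 0.0003, 0, 0, 0, -0.72, 0.0015, 0, 0.0004, 0, 0, 0, -0.72]

```text
clock: 17.02
eef_pos: [0.5736, 0.0826, -0.0281]
tcp_rot: [0.991, 0.001, 0.135, 0.0]
force: [-3.8, 0.8, 2.1]
opening: 0.0123
```

Request:
jog_arm:
  moves: [0.001, 0, 0.0003, 0, 0, 0, -0.72, 0.0015, 0, 0.0004, 0, 0, 0, -0.72]

```text
clock: 17.18
eef_pos: [0.5735, 0.0825, -0.0287]
tcp_rot: [0.991, 0.001, 0.134, 0.0]
force: [-5.5, 1.4, 3.2]
opening: 0.012
```

Request:
jog_arm:
  moves: [0.002, 0, 0, 0, 0, 0, -0.72, 0.003, 0, 0, 0, 0, 0, -0.72]

```text
clock: 17.35
eef_pos: [0.5733, 0.0824, -0.029]
tcp_rot: [0.991, 0.001, 0.131, 0.0]
force: [-8.3, 1.1, 6.6]
opening: 0.0121
```

```bash
python3 bx.py 15 wrist; python3 tip.py
```

```text
wrist 0.85 [609.9  80.2] [72.4 45.8] 0.1 21710 xr 0.5737 0.6462 yr 0.0574 0.1032
  eef [ 0.5733  0.0824 -0.029 ] F [-8.3  1.1  6.6] t 17.35
t 17.45 tip [0.5629 0.0825 0.0096] zaxis [ 0.259 -0.001 -0.966] yaxis [ 0.001 -1.     0.001] F [-7.5  0.6  5.1] open 0.0115
```

It is firmly home: 8 N with no further motion, box origin x ≈ 0.6097 against 0.609 expected. Now backing straight out, then up and away.

Request:
jog_arm:
  moves: [-0.004, 0, -0.0011, 0, 0, 0, -0.72, -0.012, 0, -0.0033, 0, 0, 0, -0.72, -0.025, 0, -0.007, 0, 0, 0, -0.72, -0.045, 0, -0.0125, 0, 0, 0, -0.72, -0.065, 0, -0.03, 0, 0, 0, -0.72, -0.085, 0, -0.06, 0, 0, 0, -0.72, -0.1, 0, -0.1, 0, 0, 0, -0.72, -0.11, 0, -0.14, 0, 0, 0, -0.72, -0.11, 0, -0.18, 0, 0, 0, -0.72, -0.11, 0, -0.22, 0, 0, 0, -0.72, -0.11, 0, -0.22, 0, 0, 0, -0.72, -0.11, 0, -0.22, 0, 0, 0, -0.72]

```text
clock: 18.45
eef_pos: [0.413, 0.0829, 0.1592]
tcp_rot: [0.991, 0.001, 0.136, -0.0]
force: [0.3, -0.1, -1.0]
opening: 0.012
```

```bash
python3 bx.py 16 wrist side top; python3 tip.py
python3 - <<'E'
from h import *
im=get_image('top'); cv2.imwrite('pics/top17.png',im['image']); C=cloud(im)
for q in ['finial','tin','pot','gourd','figure','carton','jar','bowl']:
    r=regions_of('top',q)
    for d in r[:1]:
        P=C[d['region']&(im['z_map']>0)]; print(q,round(d['score'],2),d['rect'],np.median(P,0).round(3))
E
```

```text
wrist 0.86 [591.5  80.3] [36.8 43.7] 0.2 2058 xr 0.5731 0.61 yr 0.0584 0.1021
  eef [0.413  0.0829 0.1592] F [ 0.3 -0.1 -1. ] t 18.45
side 0.71 [608.3  81.3] [78.7 66.6] 0.3 423 xr 0.569 0.6477 yr 0.0479 0.1146
  eef [0.4098 0.0824 0.1548] F [-0.2  0.2 -0.6] t 18.55
top 0.59 [609.2  79.6] [72.7 56.4] 0.0 561 xr 0.5728 0.6455 yr 0.0514 0.1078
  eef [0.4087 0.0822 0.153 ] F [ 0.5 -0.3  0.2] t 18.65
t 18.75 tip [0.3985 0.0822 0.1915] zaxis [ 0.255 -0.001 -0.967] yaxis [ 0.001 -1.     0.002] F [ 0.1  0.3 -0.1] open 0.0121
finial 0.85 [191.0, 136.6, 23.1, 20.4] [0.639 0.249 0.105]
tin 0.82 [250.6, 149.4, 15.9, 25.2] [0.606 0.137 0.044]
pot 0.59 [321.3, 148.4, 15.4, 20.8] [ 0.615 -0.043  0.04 ]
gourd 0.67 [373.9, 141.7, 10.8, 15.7] [ 0.639 -0.155  0.04 ]
figure 0.66 [461.6, 207.1, 27.0, 15.6] [ 0.482 -0.379  0.061]
carton 0.71 [254.7, 76.3, 50.9, 35.2] [0.766 0.079 0.059]
jar 0.68 [365.1, 80.2, 25.1, 26.1] [ 0.764 -0.155  0.069]
bowl 0.96 [184.5, 281.4, 33.1, 31.4] [0.281 0.27  0.014]
```

View pics/wrist16.png

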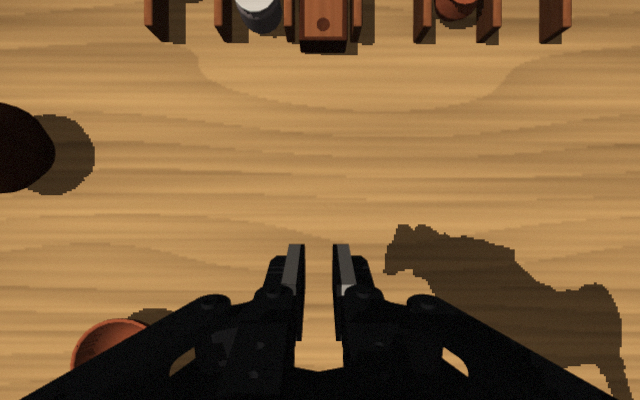

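View pics/side16.png

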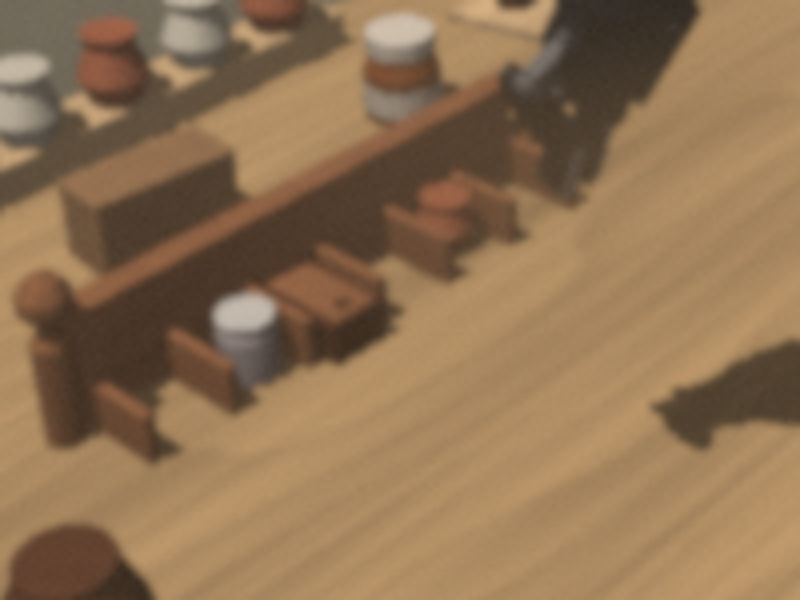

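View pics/top17.png

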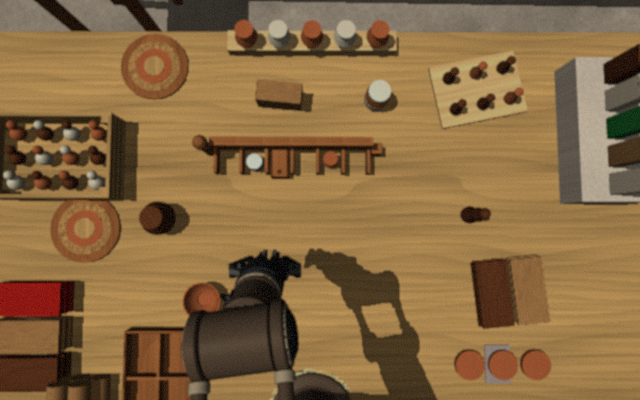

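```bash
python3 -c "
from plant import close_job; print(close_job())"
```

```text
the job is handed in; nothing more can be done
None
```

The box is home in the third gap (c) and the job is handed in, at about 19 s of the 61 s allowed.

**Rail count:** The finial stands at the +y end, so the gaps count a, b, c. I touched the rail over a (16 N), slid the shut fingers to b (5.7 N), then to c (6.1 N), and lifted there.

**Pushing the box:**
- I turned it from 23° to about 5° with a side push.
- I pushed its near face with both fingertips into gap c.
- At the back board it stopped moving and the force built to 8 N, so I backed out.

**Last checks:**
- **Box:** Its centre is at x ≈ 0.609 and y ≈ 0.080 with yaw about 0°, which is −9 mm in the rack's frame, as specified for home. The gap centre is y ≈ 0.081.
- **Bystanders:** The tin, pot, figure, carton and jar read the same positions as at the start to about 1 mm. The network mislabelled the stub as the gourd, so I checked the gourd only by eye; it looks where it was. The bowl was partly hidden by the arm, so its reading shifted by about 7 mm; nothing touched it as far as I can tell.
- **Robot:** The fingers were clear of everything, with no force on the tool.

**One disagreement:** The reported TCP lies about 40 mm beyond the real finger ends. The cameras showed this, and contact with the rail confirmed it, so I used the real tip for every move.

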